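# Stack watch-dial boxes and movement tins by size on their bench stands

## Task

Clear the watch bench for the drawer: stack the three square dial boxes in the middle of the square stand, largest at the bottom, then medium, smallest on top, with their sides squared up with the stand; and stack the two round movement tins in the middle of the round stand, the larger one below. Keep the boxes and tins upright throughout, and do not shift or knock over the dust blower, the loupe or the oil bottle.

Things in the scene. Friction and masses are not known exactly. Their poses are not given: they have to be found in the camera images.
- dial_box_large_mid (a point): centre (half-way up) of the large square dial box, loose: 62 mm by 62 mm, 24 mm high, white tray with a clear flat lid over a grey round watch dial. Its x and y axes run along its sides, z up. Flat top, upright sides
- dial_box_medium_mid (a point): centre (half-way up) of the medium square dial box, loose: 48 mm by 48 mm, 24 mm high, white tray with a clear flat lid over a grey round watch dial. Its x and y axes run along its sides, z up. Flat top, upright sides
- dial_box_small_mid (a point): centre (half-way up) of the small square dial box, loose: 36 mm by 36 mm, 24 mm high, white tray with a clear flat lid over a grey round watch dial. Its x and y axes run along its sides, z up. Flat top, upright sides
- tin_large_mid (a point): centre (half-way up) of the large round movement tin, loose: aluminium, 60 mm in diameter, 28 mm high, flat top showing a brass watch movement; z up along its axis
- tin_small_mid (a point): centre (half-way up) of the small round movement tin, loose: aluminium, 42 mm in diameter, 28 mm high, flat top showing a brass watch movement; z up along its axis
- square_stand_top (a point): centre of the top face of the square wooden stand, fixed: 80 mm by 80 mm, top 10 mm above the bench, flat without a rim; x and y axes along its sides
- round_stand_top (a point): centre of the top face of the round wooden stand, fixed: 80 mm in diameter, top 10 mm above the bench, flat without a rim
- dust_blower_mid (a point): bystander: loose dull-red rubber dust blower standing nozzle up, 48 mm in diameter, 85 mm high; the point lies on its axis 40 mm above the bench
- loupe_mid (a point): bystander: loose black eye loupe, a stubby cone 32 mm in diameter, 26 mm high, the point half-way up
- oil_bottle_mid (a point): bystander: loose amber glass oil bottle with a black cap, upright, 28 mm in diameter, 48 mm high, the point half-way up

How it is judged:
At the end, for the whole second after the job is handed in: Large, medium, small dial box, bottom up, on the square stand; large then small tin on the round stand; each within 12 mm of the stand centre, 5 mm of its stacked height and 0.1 rad of level, box sides within 15 degrees of the stand sides (any quarter turn), all released and at rest (horizontal distance between each of dial_box_large_mid, dial_box_medium_mid, dial_box_small_mid and square_stand_top below 0.012 m and z of dial_box_large_mid in the frame of square_stand_top between 0.007 and 0.017 m and angle between each of dial_box_large_mid, dial_box_medium_mid, dial_box_small_mid, tin_large_mid, tin_small_mid's own z axis and vertical below 0.1 rad and linear speed of each of dial_box_large, dial_box_medium, dial_box_small, tin_large, tin_small below 0.02 m/s and angular speed of each of dial_box_large, dial_box_medium, dial_box_small, tin_large, tin_small below 0.2 rad/s and (angle between the x axis of dial_box_large_mid and the x axis of square_stand_top, either way round below 0.26 rad or angle between the x axis of dial_box_large_mid and the y axis of square_stand_top, either way round below 0.26 rad) and z of dial_box_medium_mid in the frame of square_stand_top between 0.031 and 0.041 m and (angle between the x axis of dial_box_medium_mid and the x axis of square_stand_top, either way round below 0.26 rad or angle between the x axis of dial_box_medium_mid and the y axis of square_stand_top, either way round below 0.26 rad) and z of dial_box_small_mid in the frame of square_stand_top between 0.055 and 0.065 m and (angle between the x axis of dial_box_small_mid and the x axis of square_stand_top, either way round below 0.26 rad or angle between the x axis of dial_box_small_mid and the y axis of square_stand_top, either way round below 0.26 rad) and horizontal distance between each of tin_large_mid, tin_small_mid and round_stand_top below 0.012 m and z of tin_large_mid in the frame of round_stand_top between 0.009 and 0.019 m and z of tin_small_mid in the frame of round_stand_top between 0.037 and 0.047 m); the robot touches nothing.
It fails at once if the dust blower, loupe or oil bottle is shifted by more than 30 mm or knocked over (distance of any of dust_blower_mid, loupe_mid, oil_bottle_mid from where it was at the start of the episode above 0.03 m or angle between any of dust_blower_mid, loupe_mid, oil_bottle_mid's own z axis and vertical above 0.7 rad).
It fails at once if a dial box or tin is tipped more than 40 degrees (angle between any of dial_box_large_mid, dial_box_medium_mid, dial_box_small_mid, tin_large_mid, tin_small_mid's own z axis and vertical above 0.7 rad).
It also fails if it takes over 122 s, if anything falls off the work surface, if the arm or the gripper's body presses on something with over 40 N, if the wrist force passes 120 N, or if a joint passes its speed limit or range.

## Robot

A 7-joint arm with a two-finger parallel gripper is mounted at the origin on the work surface. World frame = base frame: x ahead of the robot, y to its left, z up, the work surface at z = 0. Lengths are in m, angles in rad, forces in N, time in s.
With the tool pointing down it reaches from about 0.35 to 0.9 m from the base axis. Payload 8.1 kg.
Tool frame: the origin (TCP) lies on the centre line of the jaws, within the pads' length; the fingertips stand 14 mm ahead of it and the grasp point (between the pads) lies 5 mm behind it (arm.tip_reach is the distance from the TCP to the fingertips, in m); z points along the fingers, y is the direction in which the jaws open and shut (so a half turn about z gives the same grasp; the last joint's range is limited). The gripper opens to 92 mm and grips with 3 to 60 N. Pads are 19 mm wide; open, the fingers measure 130 mm over their backs; the gripper's body (75 mm by 190 mm) begins 47 mm behind the grasp point.
Start: joints at [-1.424, 0.434, 0.025, 1.573, -0.012, 1.134, -0.075], TCP at [0.155, 0.606, 0.241] pointing down, gripper open.
Joint ranges: [-2.62, 2.62], [-0.44, 2.09], [-1.27, 1.32], [0.08, 2.57], [-1.32, 4.46], [0.12, 2], [-2.74, 2.74]. Speed limits (rad/s): [2.22, 2.22, 3.01, 3.01, 3.14, 3.14, 3.14].

## Interface

Orientations are given as a rotation vector (axis times angle).
In Python, from cell import sensors, vision, arm, nets gives the robot as it stands.
- The arm moves only by the shell command python3 -m handwheel 'ROWS' [FORCE]. ROWS is JSON, a list of rows, each an object of numbers: "tx", "ty", "tz": the shift along the tool's x, y, z in cm; "wx", "wy", "wz": the turn, a rotation vector about the tool's x, y, z in degrees; "claw": the opening, from 0 (shut) to 1 (fully open). A call has 1 to 12 rows; each row is the pose to reach, as a shift and turn from the pose commanded when the call began, along the tool's axes at that moment; what a row does not reach only later rows make up. A row lasts 1/12 s, in which the tool goes at most 41.7 mm and 7.16 degrees, less where a joint would pass 70% of its speed; a pose out of reach is approached as far as the arm can. A call with a gripper value outside its range is refused whole. The fingers move at their own pace and stop on an object; FORCE is the grip in N (left out, the last holds). Time passes only in rows, so rows that repeat a pose let the fingers close. It gives the time, the measured TCP pose, the force and the opening at its end, in the units of the state.
- sensors.observe(): the state, without advancing time (a new reading comes with each control period).
- vision.get_image(name): name is "scene" or "top" or "wrist"; returns (picture, depth): 400x640x3 uint8, blue, green, red; 400x640 float32, m along the optical axis (not along the pixel's ray), 0 where there is no reading.
- vision.camera_model(name): a dict with "K" (3x3 intrinsics, pixels), "xyz" and "attitude" of the camera in the world; the wrist camera has in their place "hand_eye" (4x4, takes a point from camera to tool coordinates, whose origin is the TCP and whose axes are the flange's). Camera axes: x right, y down, z forward; pixel columns grow to the right and rows downward; lengths in m; the calibration is good to about 2 mm. A picture is of the moment at which its call begins: read the wrist's pose just before it. camera_model takes no time and is no camera call.
- arm.sign_off(): hands the job in, once; it reports no verdict.
Trained networks look in the newest picture that a camera, given by its name, has taken for a name from the list of things; names that differ only in an ending like _2 or _b are one class to them, and where a whole thing is asked for, a point or a joint stands for the part that bears it (a point fixed in the world has none). Each returns a list of dicts, best first, with "score" (0 to 1); they miss things now and then, are a little off and sometimes report something else, mostly with a low value. They report only what shows in the picture. A call takes as long as a camera call.
- nets.cut_out(label, camera): "region" (400x640 bool, what is visible of it) and "uv" ([column, row] in pixels, amid what is visible of it).
The state is a dict: "clock": time; "joints": joint angles; "dq": joint speeds; "joint_efforts": joint torques, N m; "position": TCP position; "ee_rot": TCP orientation; "force": force on the tool from outside, world axes, zero at the start; "ft_torque": the same for the moment, N m; "width": opening from 0.0 (shut) to 1.0 (fully open).
Only numpy, scipy, OpenCV 4.12 (cv2) and the standard library are available. Lean on these libraries where they do the work, as an engineer would, in place of code of your own. Each camera call takes 0.05 s, during which the arm holds its last target.

## Working session

There is one attempt and no reset: what is moved stays moved. The work goes in short steps, Python scripts to look and compute and a shell command to move; the robot and the scene stay as the last step left them, time stands still between calls to the robot, and variables do not carry over. Pictures are saved under pics/ and viewed, and the job is handed in when it is done.

```bash
ls; mkdir -p pics; python3 - <<'E'
from cell import sensors, vision, arm, nets
import cv2
print(sensors.observe()); print(arm.tip_reach)
for n in ["scene","top","wrist"]:
    m=vision.camera_model(n); print(n,m)
for n in ["scene","top"]:
    p,d=vision.get_image(n); cv2.imwrite(f"pics/{n}0.png",p)
E
```

```text
pics
{'clock': 0.0, 'joints': array([-1.42357341,  0.43525479,  0.02497446,  1.57409723, -0.01161292,
        1.13400306, -0.07509695]), 'dq': array([-0.00028954, -0.00150865,  0.00032455,  0.00056812,  0.00206367,
       -0.00049209, -0.0014923 ]), 'joint_efforts': array([-1.12727746e-03, -6.67850876e+01,  9.84821431e-01, -3.14478850e+01,
       -6.03435352e-02,  4.28432738e-02,  1.58653233e-04]), 'position': array([0.15444893, 0.60510603, 0.23992516]), 'ee_rot': array([-3.91507568e-01, -3.11703481e+00,  2.53825382e-03]), 'force': array([-0.19118287,  1.12994443,  0.65830837]), 'ft_torque': array([-0.01105123, -0.01739889,  0.02919267]), 'width': 0.9987746816573022}
0.014
scene {'K': array([[428.88625748,   0.        , 311.74215015],
       [  0.        , 428.88625748, 202.65638413],
       [  0.        ,   0.        ,   1.        ]]), 'xyz': array([ 0.91043849, -0.34839289,  0.74887257]), 'attitude': array([-2.34100069, -0.98621007,  0.32668843])}
top {'K': array([[414.44226272,   0.        , 323.14029001],
       [  0.        , 414.44226272, 199.38723194],
       [  0.        ,   0.        ,   1.        ]]), 'xyz': array([ 0.46308577, -0.01917646,  0.90046899]), 'attitude': array([-2.18473889,  2.17403414, -0.07807869])}
wrist {'K': array([[319.32883169,   0.        , 321.73116414],
       [  0.        , 319.32883169, 206.11097934],
       [  0.        ,   0.        ,   1.        ]]), 'hand_eye': array([[-7.62673021e-04, -9.67425073e-01, -2.53156366e-01,
         6.83680608e-02],
       [ 9.99999176e-01, -4.76316615e-04, -1.19243202e-03,
        -2.37758151e-04],
       [ 1.03300605e-03, -2.53157066e-01,  9.67424639e-01,
        -1.44216040e-01],
       [ 0.00000000e+00,  0.00000000e+00,  0.00000000e+00,
         1.00000000e+00]])}
```

View pics/top0.png

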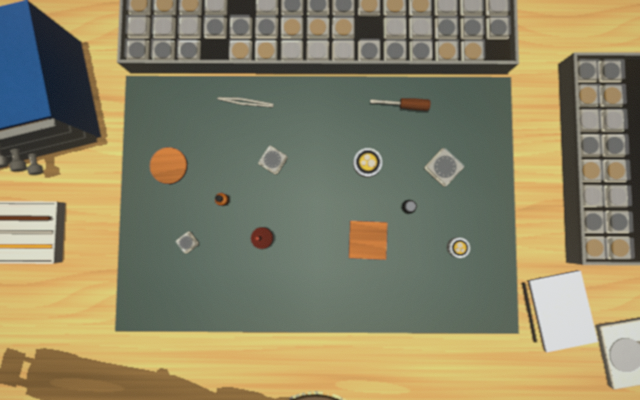

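View pics/scene0.png

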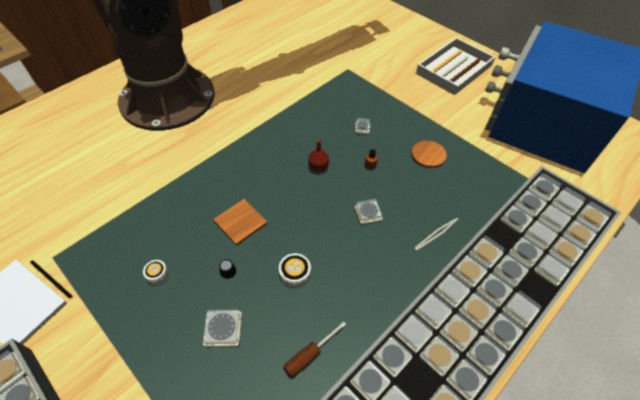

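The top view (image up = +x, left = +y) shows these objects:

| Object | Pixel |
|---|---|
| Round stand | (168,165) |
| Square stand | (368,240) |
| Large box | (444,167) |
| Medium box | (272,159) |
| Small box | (187,242) |
| Large tin | (368,161) |
| Small tin | (459,247) |
| Blower | (262,238) |
| Loupe | (409,206) |
| Oil bottle | (222,199) |

Next I measure them.

```bash
cat > h.py <<'E'
from cell import sensors, vision, arm, nets
import cv2, numpy as np
from scipy.spatial.transform import Rotation as R
NAMES={"dial_box_large_mid":.024,"dial_box_medium_mid":.024,"dial_box_small_mid":.024,"tin_large_mid":.028,"tin_small_mid":.028,"square_stand_top":.01,"round_stand_top":.01,"dust_blower_mid":.04,"loupe_mid":.026,"oil_bottle_mid":.048}
def campose(n,s=None):
    m=vision.camera_model(n)
    if n=="wrist":
        T=np.eye(4);T[:3,:3]=R.from_rotvec(s["ee_rot"]).as_matrix();T[:3,3]=s["position"]
        T=T@m["hand_eye"]
    else:
        T=np.eye(4);T[:3,:3]=R.from_rotvec(m["attitude"]).as_matrix();T[:3,3]=m["xyz"]
    return m["K"],T
def onplane(K,T,uv,z):
    uv=np.atleast_2d(uv).astype(float)
    r=np.c_[(uv-K[:2,2])/[K[0,0],K[1,1]],np.ones(len(uv))]@T[:3,:3].T
    return T[:3,3]+r*((z-T[2,3])/r[:,2])[:,None]
def cloud(K,T,d):
    v,u=np.mgrid[:400,:640]
    c=np.stack([(u-K[0,2])/K[0,0]*d,(v-K[1,2])/K[1,1]*d,d],-1)
    return c@T[:3,:3].T+T[:3,3]
def toprect(pts):
    # robust rect of top points xy
    r=cv2.minAreaRect((pts[:,:2]*1000).astype(np.float32)); return r
def measure(cam,label,d,K,T,minscore=.3):
    o=[]
    for q in nets.cut_out(label,cam)[:2]:
        P=cloud(K,T,d); g=q["region"]&(d>0)
        if g.sum()<15: continue
        pts=P[g]; zt=np.percentile(pts[:,2],75)
        h=NAMES[label]
        top=pts[np.abs(pts[:,2]-zt)<.006]
        r=toprect(top)
        o.append((round(float(q["score"]),2),[round(float(x)) for x in q["uv"]],int(g.sum()),"ztop %.1f"%(zt*1e3),"rect c(%.1f,%.1f) s(%.1f,%.1f) a%.1f"%(*r[0],*r[1],r[2])))
    return o
E
python3 - <<'E'
from h import *
for cam in ["top","scene"]:
    p,d=vision.get_image(cam);K,T=campose(cam)
    for l in NAMES: 
        for q in measure(cam,l,d,K,T): print(cam,l,*q)
print(sensors.observe()["clock"])
E
```

```text
top dial_box_large_mid 0.78 [442, 168] 915 ztop 23.7 rect c(603.4,-275.5) s(58.2,58.9) a47.0
top dial_box_medium_mid 0.61 [272, 156] 461 ztop 24.2 rect c(617.5,94.9) s(43.5,43.9) a57.9
top dial_box_small_mid 0.57 [188, 241] 319 ztop 23.6 rect c(439.0,276.5) s(32.4,32.0) a39.5
top tin_large_mid 0.81 [367, 163] 634 ztop 27.5 rect c(611.4,-108.5) s(58.0,57.0) a88.8
top tin_small_mid 0.8 [460, 245] 379 ztop 27.0 rect c(431.0,-300.5) s(41.5,39.7) a89.8
top tin_small_mid 0.15 [411, 207] 193 ztop 25.9 rect c(518.6,-199.0) s(23.4,24.3) a1.0
top square_stand_top 0.89 [368, 240] 1394 ztop 10.3 rect c(445.7,-110.6) s(80.3,80.0) a87.8
top round_stand_top 0.55 [169, 166] 1018 ztop 10.5 rect c(602.9,322.9) s(77.3,75.7) a78.6
top dust_blower_mid 0.69 [264, 239] 382 ztop 49.2 rect c(448.7,114.4) s(29.0,28.8) a56.4
top dust_blower_mid 0.44 [458, 245] 370 ztop 27.0 rect c(431.2,-300.7) s(41.2,39.7) a44.9
top loupe_mid 0.61 [410, 209] 176 ztop 26.0 rect c(518.6,-199.0) s(23.4,24.3) a1.0
top loupe_mid 0.42 [270, 162] 493 ztop 24.1 rect c(617.8,95.5) s(44.9,43.8) a57.6
top oil_bottle_mid 0.51 [219, 201] 
[... 357 characters left out ...]
0.58 [297, 270] 900 ztop 28.2 rect c(613.7,-108.9) s(56.7,60.2) a46.5
scene tin_small_mid 0.57 [156, 276] 493 ztop 27.9 rect c(434.2,-301.3) s(41.4,39.7) a45.7
scene square_stand_top 0.95 [240, 223] 1317 ztop 11.3 rect c(447.7,-110.1) s(79.8,81.6) a87.5
scene round_stand_top 0.92 [426, 156] 733 ztop 11.5 rect c(608.9,321.9) s(77.6,75.8) a45.6
scene dust_blower_mid 0.76 [315, 161] 362 ztop 47.7 rect c(457.1,110.5) s(31.5,25.4) a50.8
scene loupe_mid 0.56 [227, 265] 239 ztop 26.9 rect c(520.4,-198.7) s(25.4,23.2) a20.4
scene loupe_mid 0.48 [362, 125] 189 ztop 24.7 rect c(441.5,276.0) s(29.5,32.3) a41.4
scene oil_bottle_mid 0.64 [370, 158] 182 ztop 34.3 rect c(536.4,199.6) s(22.7,19.4) a43.4
1.2
```

```bash
cat >> h.py <<'E'
def jaw(s=None):
    s=s or sensors.observe()
    M=R.from_rotvec(s["ee_rot"]).as_matrix(); return M
def to(x,y,z,yaw):
    """mm, deg: rows (cm,deg) to TCP target, jaw axis along yaw mod 180, nearest"""
    s=sensors.observe(); M=jaw(s)
    d=M.T@(np.array([x,y,z])/1e3-s["position"])*100
    cur=np.degrees(np.arctan2(M[1,1],M[0,1]))
    opts=[(yaw-cur+k*180) for k in range(-3,4)]
    opts=sorted(o for o in opts if abs(o)<=180)
    print("t=%.2f"%s["clock"],"pos",(s["position"]*1e3).round(1),"yaw %.1f"%cur,"tilt %.2f"%np.degrees(np.arccos(-M[2,2])),"q7 %.2f"%s["joints"][6],"w %.3f"%s["width"],"F",s["force"].round(1))
    print("  tx %.2f ty %.2f tz %.2f"%tuple(d),"wz opts",[round(-o,1) for o in opts],"q",s["joints"].round(2))
E
python3 - <<'E'
from h import *
p,d=vision.get_image("top");K,T=campose("top")
B=[("L",604.5,-275.5,46.6,62,24),("M",619,95.2,57.7,48,24),("S",440,276.7,40.5,36,24),("St",446.7,-110.4,-2.4,80,10)]
big=cv2.resize(p,None,fx=4,fy=4,interpolation=cv2.INTER_CUBIC)
out=[]
for n,x,y,a,s,z in B:
    c=cv2.boxPoints(((x,y),(s,s),a))
    P=np.c_[c/1e3,np.full(4,z/1e3)]
    q=(P-T[:3,3])@T[:3,:3]; uv=(q/q[:,2:])@K.T
    cv2.polylines(big,[np.round(uv[:,:2]*4+1.5).astype(int)],True,(0,0,255),1)
    m=(uv[:,:2].mean(0)*4).astype(int)
    out.append(big[m[1]-150:m[1]+150,m[0]-200:m[0]+200])
cv2.imwrite("pics/zoom1.png",np.vstack([np.hstack(out[:2]),np.hstack(out[2:])]))
to(604.5,-275.5,150,-43.4)
E
```

```text
t=1.25 pos [154.6 605.6 240.8] yaw 75.7 tilt 0.01 q7 -0.08 w 0.993 F [-0.2  0.3  0.5]
  tx -65.39 ty -74.25 tz 9.07 wz opts [np.float64(119.1), np.float64(-60.9)] q [-1.42  0.43  0.03  1.57 -0.01  1.13 -0.08]
```

View pics/zoom1.png

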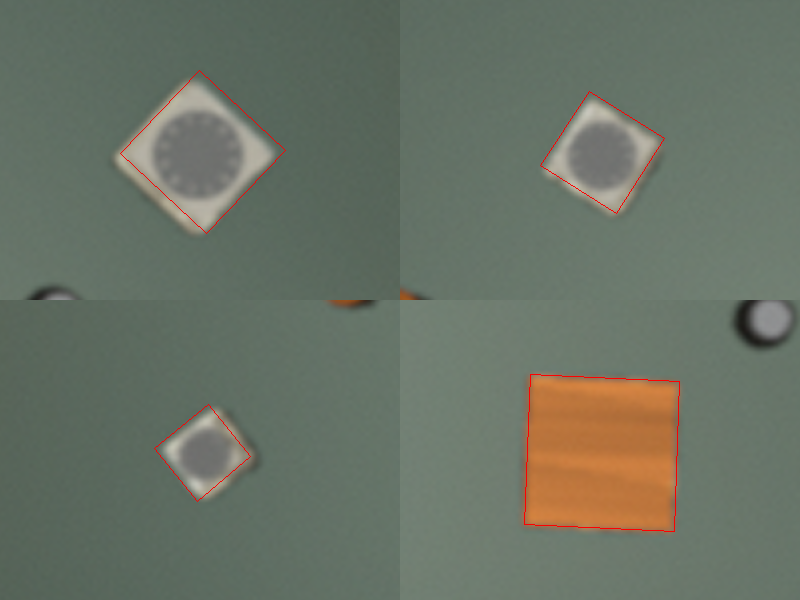

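The overlays fit the boxes within about 2 mm, and the yaws agree. I go to the large box first.

```bash
python3 -m handwheel '[{"tx":-3,"ty":-4,"tz":0.4,"wz":5,"claw":1},{"tx":-6,"ty":-7,"tz":0.8,"wz":11},{"tx":-8.7,"ty":-9.9,"tz":1.2,"wz":17},{"tx":-11.4,"ty":-13,"tz":1.6,"wz":24},{"tx":-14.2,"ty":-16.1,"tz":2,"wz":30},{"tx":-17,"ty":-19.3,"tz":2.4,"wz":36},{"tx":-19.8,"ty":-22.5,"tz":2.8,"wz":42},{"tx":-22.6,"ty":-25.7,"tz":3.2,"wz":48},{"tx":-25.4,"ty":-28.8,"tz":3.6,"wz":54},{"tx":-28.2,"ty":-32,"tz":4,"wz":60},{"tx":-30.5,"ty":-34.6,"tz":4.2,"wz":65},{"tx":-32,"ty":-36.3,"tz":4.4,"wz":68}]' 20; python3 -c "
from h import *
to(604.5,-275.5,150,-43.4)"
```

```text
t=1.25 pos [154.6 605.6 240.8] yaw 75.7 tilt 0.01 q7 -0.08 w 0.993 F [-0.2  0.3  0.5]
  tx -65.39 ty -74.25 tz 9.07 wz opts [np.float64(119.1), np.float64(-60.9)] q [-1.42  0.43  0.03  1.57 -0.01  1.13 -0.08]invalid input
```

```bash
python3 -m handwheel '[{"tx":-3.0,"ty":-4.0,"tz":0.4,"wx":0,"wy":0,"wz":5,"claw":1},{"tx":-6,"ty":-7,"tz":0.8,"wx":0,"wy":0,"wz":11,"claw":1},{"tx":-8.7,"ty":-9.9,"tz":1.2,"wx":0,"wy":0,"wz":17,"claw":1},{"tx":-11.4,"ty":-13,"tz":1.6,"wx":0,"wy":0,"wz":24,"claw":1}]' 20
```

```text
clock: 1.58
position: [0.2303, 0.4562, 0.2253]
ee_rot: [1.038, 2.965, 0.001]
force: [1.5, 0.3, 1.2]
width: 1.001
```

All seven keys are required in each row.

```bash
python3 -c "
from h import *
to(604.5,-275.5,150,-43.4)"
```

```text
t=1.58 pos [230.3 456.2 225.3] yaw 51.4 tilt 0.03 q7 -0.27 w 1.001 F [1.5 0.3 1.2]
  tx -74.88 ty -33.86 tz 7.50 wz opts [np.float64(94.8), np.float64(-85.2)] q [-1.32  0.26  0.14  1.88 -0.04  1.   -0.27]
```

```bash
python3 -m handwheel '[{"tx":-3.7,"ty":-1.7,"tz":0.4,"wx":0,"wy":0,"wz":5,"claw":1},{"tx":-7.4,"ty":-3.4,"tz":0.8,"wx":0,"wy":0,"wz":10,"claw":1},{"tx":-11.1,"ty":-5.0,"tz":1.2,"wx":0,"wy":0,"wz":15,"claw":1},{"tx":-14.8,"ty":-6.7,"tz":1.6,"wx":0,"wy":0,"wz":20,"claw":1},{"tx":-18.5,"ty":-8.4,"tz":2,"wx":0,"wy":0,"wz":25,"claw":1},{"tx":-22.2,"ty":-10,"tz":2.4,"wx":0,"wy":0,"wz":30,"claw":1},{"tx":-25.9,"ty":-11.7,"tz":2.8,"wx":0,"wy":0,"wz":35,"claw":1},{"tx":-29.6,"ty":-13.4,"tz":3.2,"wx":0,"wy":0,"wz":40,"claw":1},{"tx":-33.3,"ty":-15,"tz":3.6,"wx":0,"wy":0,"wz":45,"claw":1},{"tx":-37,"ty":-16.7,"tz":4,"wx":0,"wy":0,"wz":50,"claw":1},{"tx":-40.7,"ty":-18.4,"tz":4.4,"wx":0,"wy":0,"wz":55,"claw":1},{"tx":-44.4,"ty":-20,"tz":4.8,"wx":0,"wy":0,"wz":60,"claw":1}]' 20;  python3 -c "
from h import *
to(604.5,-275.5,150,-43.4)"
```

```text
clock: 2.58
position: [0.4546, 0.0237, 0.1777]
ee_rot: [2.381, 2.05, 0.002]
force: [0.5, -0.3, -0.3]
width: 1.002
t=2.58 pos [454.6  23.7 177.7] yaw -8.5 tilt 0.07 q7 -0.10 w 1.002 F [ 0.5 -0.3 -0.3]
  tx -27.36 ty 19.27 tz 2.76 wz opts [np.float64(34.9), np.float64(-145.1)] q [-0.66  0.25  0.6   2.09 -0.19  0.85 -0.1 ]
```

```bash
python3 -m handwheel '[{"tx":-3.2,"ty":2.2,"tz":0.3,"wx":0,"wy":0,"wz":4,"claw":1},{"tx":-6.4,"ty":4.5,"tz":0.6,"wx":0,"wy":0,"wz":8,"claw":1},{"tx":-9.6,"ty":6.8,"tz":1,"wx":0,"wy":0,"wz":12,"claw":1},{"tx":-12.8,"ty":9,"tz":1.3,"wx":0,"wy":0,"wz":16.5,"claw":1},{"tx":-16,"ty":11.3,"tz":1.6,"wx":0,"wy":0,"wz":21,"claw":1},{"tx":-19.2,"ty":13.5,"tz":1.9,"wx":0,"wy":0,"wz":25,"claw":1},{"tx":-22.4,"ty":15.8,"tz":2.2,"wx":0,"wy":0,"wz":29,"claw":1},{"tx":-25.2,"ty":17.8,"tz":2.5,"wx":0,"wy":0,"wz":32.5,"claw":1},{"tx":-27,"ty":19,"tz":2.7,"wx":0,"wy":0,"wz":34.9,"claw":1},{"tx":-27.4,"ty":19.3,"tz":2.8,"wx":0,"wy":0,"wz":34.9,"claw":1},{"tx":-27.4,"ty":19.3,"tz":2.8,"wx":0,"wy":0,"wz":34.9,"claw":1}]' 20;  cat >> h.py <<'E'
def wristlook(label,name):
    s=sensors.observe(); p,d=vision.get_image("wrist"); K,T=campose("wrist",s)
    for q in measure("wrist",label,d,K,T): print("wrist",label,*q)
    cv2.imwrite(f"pics/{name}.png",p); return p,d,K,T
E
python3 -c "
from h import *
to(604.5,-275.5,17,-43.4)
wristlook('dial_box_large_mid','w1')"
```

```text
clock: 3.5
position: [0.6051, -0.2753, 0.1488]
ee_rot: [2.884, 1.245, -0.002]
force: [-0.6, 0.0, -0.2]
width: 0.996
t=3.50 pos [ 605.1 -275.3  148.8] yaw -43.3 tilt 0.08 q7 0.00 w 0.996 F [-0.6  0.  -0.2]
  tx -0.04 ty -0.03 tz 13.18 wz opts [np.float64(0.1), np.float64(-179.9)] q [-0.09  0.66  0.7   1.61 -0.47  1.05  0.  ]
wrist dial_box_large_mid 0.75 [321, 200] 4755 ztop 24.6 rect c(603.6,-275.5) s(58.4,58.1) a46.3
```

View pics/w1.png

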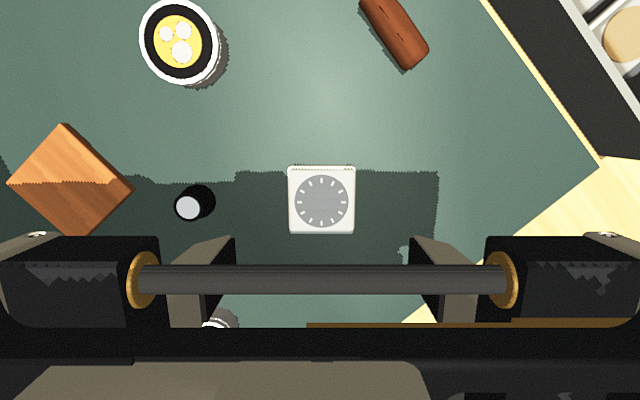

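The wrist view shows the large box at (321,200), square to the jaws and centred between them. It agrees with the top camera within 1 mm, so I descend and grip.

```bash
python3 -m handwheel '[{"tx":0,"ty":0,"tz":3,"wx":0,"wy":0,"wz":0,"claw":1},{"tx":0,"ty":-0.1,"tz":6,"wx":0,"wy":0,"wz":0,"claw":1},{"tx":0,"ty":-0.1,"tz":9,"wx":0,"wy":0,"wz":0,"claw":1},{"tx":0,"ty":-0.1,"tz":11.5,"wx":0,"wy":0,"wz":0,"claw":1},{"tx":0,"ty":-0.1,"tz":12.7,"wx":0,"wy":0,"wz":0,"claw":1},{"tx":0,"ty":-0.1,"tz":13.0,"wx":0,"wy":0,"wz":0,"claw":1},{"tx":0,"ty":-0.1,"tz":13.0,"wx":0,"wy":0,"wz":0,"claw":1}]' 20; python3 -m handwheel '[{"tx":0,"ty":0,"tz":0,"wx":0,"wy":0,"wz":0,"claw":0.6},{"tx":0,"ty":0,"tz":0,"wx":0,"wy":0,"wz":0,"claw":0.55},{"tx":0,"ty":0,"tz":0,"wx":0,"wy":0,"wz":0,"claw":0.5},{"tx":0,"ty":0,"tz":0,"wx":0,"wy":0,"wz":0,"claw":0.5},{"tx":0,"ty":0,"tz":0,"wx":0,"wy":0,"wz":0,"claw":0.5},{"tx":0,"ty":0,"tz":0,"wx":0,"wy":0,"wz":0,"claw":0.5}]' 20;python3 -c "
from h import *
to(446.5,-110.5,80,-2.4)"
```

```text
clock: 4.18
position: [0.6046, -0.2717, 0.0196]
ee_rot: [-2.882, -1.249, 0.0]
force: [1.3, -0.4, 0.6]
width: 0.998
clock: 4.68
position: [0.605, -0.273, 0.0201]
ee_rot: [2.883, 1.247, 0.001]
force: [-0.1, 0.1, 4.9]
width: 0.676
t=4.68 pos [ 605.  -273.    20.1] yaw -43.2 tilt 0.07 q7 0.09 w 0.676 F [-0.1  0.1  4.9]
  tx 0.99 ty -22.67 tz -6.01 wz opts [np.float64(139.2), np.float64(-40.8)] q [-0.03  0.8   0.6   1.7  -0.59  0.82  0.09]
```

The opening is 62 mm, so the box is held. I lift it and carry it to the square stand.

```bash
python3 -m handwheel '[{"tx":0,"ty":0,"tz":-1.5,"wx":0,"wy":0,"wz":0,"claw":0.5},{"tx":0,"ty":0,"tz":-4,"wx":0,"wy":0,"wz":0,"claw":0.5},{"tx":0,"ty":-0.5,"tz":-7,"wx":0,"wy":0,"wz":-3,"claw":0.5},{"tx":0.1,"ty":-3,"tz":-8,"wx":0,"wy":0,"wz":-8,"claw":0.5},{"tx":0.3,"ty":-6,"tz":-8,"wx":0,"wy":0,"wz":-14,"claw":0.5},{"tx":0.4,"ty":-9,"tz":-8,"wx":0,"wy":0,"wz":-20,"claw":0.5},{"tx":0.6,"ty":-12,"tz":-8,"wx":0,"wy":0,"wz":-26,"claw":0.5},{"tx":0.7,"ty":-15,"tz":-8,"wx":0,"wy":0,"wz":-31,"claw":0.5},{"tx":0.8,"ty":-18,"tz":-8,"wx":0,"wy":0,"wz":-36,"claw":0.5},{"tx":0.9,"ty":-20.8,"tz":-8,"wx":0,"wy":0,"wz":-40.8,"claw":0.5},{"tx":1.0,"ty":-22.3,"tz":-8,"wx":0,"wy":0,"wz":-40.8,"claw":0.5},{"tx":1.0,"ty":-22.7,"tz":-8,"wx":0,"wy":0,"wz":-40.8,"claw":0.5}]' 20
python3 -c "
from h import *
to(446.5,-110.5,29,-2.4)
s=sensors.observe();p,d=vision.get_image('wrist');cv2.imwrite('pics/w2.png',p)
to(446.5,-110.5,29,-2.4)
"
```

```text
clock: 5.68
position: [0.4437, -0.108, 0.1]
ee_rot: [-2.264, -2.174, -0.001]
force: [-0.1, 0.3, -0.1]
width: 0.672
t=5.68 pos [ 443.7 -108.   100. ] yaw -2.3 tilt 0.14 q7 0.41 w 0.672 F [-0.1  0.3 -0.1]
  tx -0.25 ty 0.30 tz 7.10 wz opts [np.float64(0.1), np.float64(-179.9)] q [-0.28  0.38  0.52  2.16 -0.31  0.67  0.41]
t=5.73 pos [ 444.7 -108.6  100.1] yaw -2.4 tilt 0.08 q7 0.41 w 0.670 F [ 0.1  0.3 -0.5]
  tx -0.19 ty 0.19 tz 7.11 wz opts [np.float64(0.0), np.float64(-180.0)] q [-0.28  0.38  0.52  2.16 -0.31  0.67  0.41]
```

View pics/w2.png

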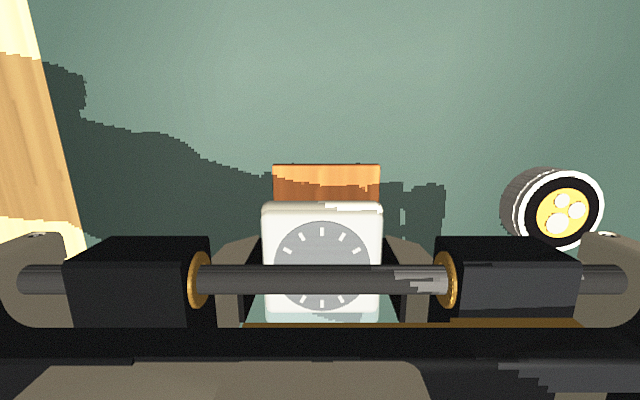

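The box is held level and square above the stand, so I lower and release it.

```bash
python3 -m handwheel '[{"tx":-0.1,"ty":0.2,"tz":2,"wx":0,"wy":0,"wz":0,"claw":0.5},{"tx":-0.1,"ty":0.2,"tz":4,"wx":0,"wy":0,"wz":0,"claw":0.5},{"tx":-0.1,"ty":0.2,"tz":5.5,"wx":0,"wy":0,"wz":0,"claw":0.5},{"tx":-0.1,"ty":0.2,"tz":6.5,"wx":0,"wy":0,"wz":0,"claw":0.5},{"tx":-0.1,"ty":0.2,"tz":6.95,"wx":0,"wy":0,"wz":0,"claw":0.5},{"tx":-0.1,"ty":0.2,"tz":6.95,"wx":0,"wy":0,"wz":0,"claw":0.5},{"tx":-0.1,"ty":0.2,"tz":6.95,"wx":0,"wy":0,"wz":0,"claw":0.5}]' 20; python3 -m handwheel '[{"tx":0,"ty":0,"tz":0,"wx":0,"wy":0,"wz":0,"claw":0.75},{"tx":0,"ty":0,"tz":0,"wx":0,"wy":0,"wz":0,"claw":0.85},{"tx":0,"ty":0,"tz":0,"wx":0,"wy":0,"wz":0,"claw":0.95},{"tx":0,"ty":0,"tz":0,"wx":0,"wy":0,"wz":0,"claw":0.95}]' 20
python3 -m handwheel '[{"tx":0,"ty":0,"tz":-2,"wx":0,"wy":0,"wz":0,"claw":0.95},{"tx":0,"ty":0,"tz":-5,"wx":0,"wy":0,"wz":0,"claw":0.95},{"tx":0,"ty":0,"tz":-9,"wx":0,"wy":0,"wz":0,"claw":0.95},{"tx":0,"ty":0,"tz":-13,"wx":0,"wy":0,"wz":0,"claw":0.95}]' 20
python3 -c "
from h import *
wristlook('dial_box_large_mid','w3')
wristlook('square_stand_top','w3')
to(619,95.2,120,57.7)
to(619,95.2,120,-32.3)
"
```

```text
clock: 6.32
position: [0.4486, -0.1118, 0.0302]
ee_rot: [2.268, 2.173, 0.0]
force: [0.2, -0.7, -0.6]
width: 0.678
clock: 6.65
position: [0.4482, -0.1111, 0.0302]
ee_rot: [2.267, 2.174, 0.001]
force: [0.9, 0.3, 0.7]
width: 0.917
clock: 6.98
position: [0.4469, -0.1113, 0.161]
ee_rot: [-2.267, -2.173, 0.003]
force: [1.9, 0.5, -0.3]
width: 0.95
wrist dial_box_large_mid 0.61 [322, 200] 4672 ztop 34.6 rect c(447.5,-113.7) s(57.4,58.1) a87.4
wrist square_stand_top 0.69 [306, 165] 2341 ztop 10.8 rect c(445.7,-110.3) s(79.6,80.1) a87.8
t=7.18 pos [ 448.7 -110.8  160.9] yaw -2.4 tilt 0.18 q7 0.34 w 0.950 F [ 0.1  0.  -0.3]
  tx 21.28 ty 16.15 tz 4.16 wz opts [np.float64(119.9), np.float64(-60.1)] q [-0.35  0.29  0.59  2.09 -0.22  0.82  0.34]
t=7.18 pos [ 448.7 -110.8  160.9] yaw -2.4 tilt 0.18 q7 0.34 w 0.950 F [ 0.1  0.  -0.3]
  tx 21.28 ty 16.15 tz 4.16 wz opts [np.float64(29.9), np.float64(-150.1)] q [-0.35  0.29  0.59  2.09 -0.22  0.82  0.34]
```

View pics/w3.png

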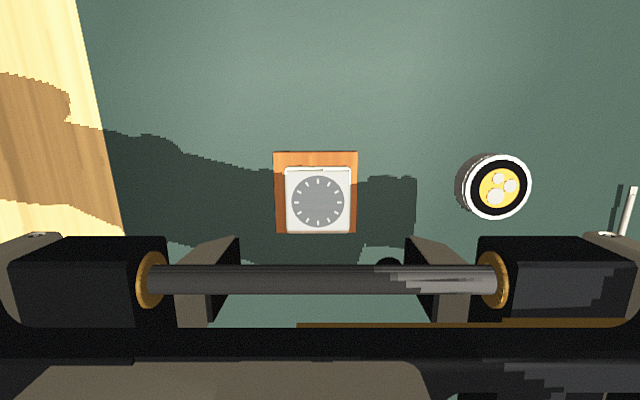

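The large box sits on the stand with an offset under 4 mm, its top at 34.6 mm and its sides square. The medium box is next.

```bash
python3 -m handwheel '[{"tx":2,"ty":1.5,"tz":0.4,"wx":0,"wy":0,"wz":3,"claw":1},{"tx":5,"ty":3.8,"tz":0.9,"wx":0,"wy":0,"wz":7,"claw":0.9},{"tx":8,"ty":6.1,"tz":1.5,"wx":0,"wy":0,"wz":11,"claw":0.8},{"tx":11,"ty":8.4,"tz":2.1,"wx":0,"wy":0,"wz":15,"claw":0.8},{"tx":14,"ty":10.7,"tz":2.7,"wx":0,"wy":0,"wz":20,"claw":0.8},{"tx":17,"ty":12.9,"tz":3.3,"wx":0,"wy":0,"wz":25,"claw":0.8},{"tx":19.5,"ty":14.8,"tz":3.8,"wx":0,"wy":0,"wz":29,"claw":0.8},{"tx":21,"ty":15.9,"tz":4.1,"wx":0,"wy":0,"wz":29.9,"claw":0.8},{"tx":21.3,"ty":16.2,"tz":4.1,"wx":0,"wy":0,"wz":29.9,"claw":0.8},{"tx":21.3,"ty":16.2,"tz":4.1,"wx":0,"wy":0,"wz":29.9,"claw":0.8}]' 20
python3 -c "
from h import *
wristlook('dial_box_medium_mid','w4')
to(619,95.2,18,-32.3)
"
```

```text
clock: 8.02
position: [0.6182, 0.096, 0.1166]
ee_rot: [-2.75, -1.519, 0.005]
force: [-1.2, -0.5, 1.3]
width: 0.799
wrist dial_box_medium_mid 0.75 [321, 208] 3556 ztop 24.6 rect c(618.1,96.2) s(44.1,44.1) a57.8
t=8.12 pos [617.7  93.3 117.9] yaw -32.4 tilt 0.14 q7 -0.40 w 0.794 F [-0.3 -0.5 -0.5]
  tx 0.25 ty 0.02 tz 9.99 wz opts [np.float64(179.9), np.float64(-0.1)] q [-0.65  0.62  0.63  1.74 -0.44  0.93 -0.4 ]
```

View pics/w4.png

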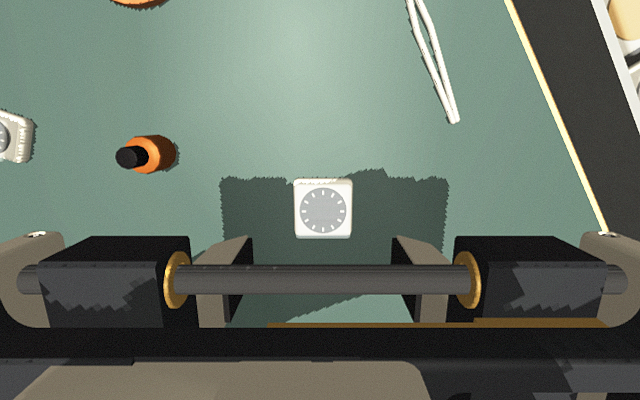

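The medium box at (322,208) is square and centred between the jaws. I descend and grip.

```bash
python3 -m handwheel '[{"tx":0.2,"ty":0,"tz":3,"wx":0,"wy":0,"wz":0,"claw":0.8},{"tx":0.2,"ty":0,"tz":6,"wx":0,"wy":0,"wz":0,"claw":0.8},{"tx":0.2,"ty":0,"tz":8.5,"wx":0,"wy":0,"wz":0,"claw":0.8},{"tx":0.2,"ty":0,"tz":9.5,"wx":0,"wy":0,"wz":0,"claw":0.8},{"tx":0.2,"ty":0,"tz":9.8,"wx":0,"wy":0,"wz":0,"claw":0.8},{"tx":0.2,"ty":0,"tz":9.8,"wx":0,"wy":0,"wz":0,"claw":0.8}]' 20; python3 -m handwheel '[{"tx":0,"ty":0,"tz":0,"wx":0,"wy":0,"wz":0,"claw":0.6},{"tx":0,"ty":0,"tz":0,"wx":0,"wy":0,"wz":0,"claw":0.5},{"tx":0,"ty":0,"tz":0,"wx":0,"wy":0,"wz":0,"claw":0.4},{"tx":0,"ty":0,"tz":0,"wx":0,"wy":0,"wz":0,"claw":0.4},{"tx":0,"ty":0,"tz":0,"wx":0,"wy":0,"wz":0,"claw":0.4},{"tx":0,"ty":0,"tz":0,"wx":0,"wy":0,"wz":0,"claw":0.4}]' 20;python3 -c "
from h import *
to(446.5,-110.5,100,-2.4)"
```

```text
clock: 8.62
position: [0.6195, 0.0954, 0.0211]
ee_rot: [2.753, 1.514, -0.001]
force: [-0.2, -0.5, 0.6]
width: 0.799
clock: 9.12
position: [0.6203, 0.0968, 0.0217]
ee_rot: [2.752, 1.516, 0.002]
force: [-1.6, 0.4, 7.4]
width: 0.522
t=9.12 pos [620.3  96.8  21.7] yaw -32.3 tilt 0.06 q7 -0.33 w 0.522 F [-1.6  0.4  7.4]
  tx -26.80 ty -3.60 tz -7.86 wz opts [np.float64(150.1), np.float64(-29.9)] q [-0.59  0.74  0.55  1.8  -0.54  0.75 -0.33]
```

```bash
python3 -m handwheel '[{"tx":0,"ty":0,"tz":-1.5,"wx":0,"wy":0,"wz":0,"claw":0.4},{"tx":0,"ty":0,"tz":-4,"wx":0,"wy":0,"wz":0,"claw":0.4},{"tx":-1,"ty":-0.1,"tz":-7,"wx":0,"wy":0,"wz":-2,"claw":0.4},{"tx":-4,"ty":-0.5,"tz":-8,"wx":0,"wy":0,"wz":-5,"claw":0.4},{"tx":-7.5,"ty":-1,"tz":-8,"wx":0,"wy":0,"wz":-9,"claw":0.4},{"tx":-11,"ty":-1.5,"tz":-8,"wx":0,"wy":0,"wz":-13,"claw":0.4},{"tx":-14.5,"ty":-2,"tz":-8,"wx":0,"wy":0,"wz":-17,"claw":0.4},{"tx":-18,"ty":-2.4,"tz":-8,"wx":0,"wy":0,"wz":-21,"claw":0.4},{"tx":-21.5,"ty":-2.9,"tz":-8,"wx":0,"wy":0,"wz":-25,"claw":0.4},{"tx":-24.5,"ty":-3.3,"tz":-8,"wx":0,"wy":0,"wz":-29,"claw":0.4},{"tx":-26.3,"ty":-3.5,"tz":-8,"wx":0,"wy":0,"wz":-29.9,"claw":0.4},{"tx":-26.8,"ty":-3.6,"tz":-8,"wx":0,"wy":0,"wz":-29.9,"claw":0.4}]' 20
python3 -m handwheel '[{"tx":0,"ty":0,"tz":0,"wx":0,"wy":0,"wz":0,"claw":0.4}]' 20
python3 -c "
from h import *
for i in range(3):
  p,d=vision.get_image('wrist');
  to(446.5,-110.5,56,-2.4)
cv2.imwrite('pics/w5.png',p)
"
```

```text
clock: 10.12
position: [0.4437, -0.1135, 0.1012]
ee_rot: [-2.271, -2.17, 0.001]
force: [-0.5, 0.5, -0.4]
width: 0.519
clock: 10.2
position: [0.4453, -0.1118, 0.1012]
ee_rot: [2.272, 2.17, 0.0]
force: [0.6, 0.7, -0.5]
width: 0.516
t=10.25 pos [ 446.4 -110.7  101.2] yaw -2.5 tilt 0.04 q7 0.40 w 0.521 F [ 0.8  0.2 -0.6]
  tx 0.02 ty 0.00 tz 4.52 wz opts [np.float64(179.9), np.float64(-0.1)] q [-0.26  0.38  0.5   2.16 -0.29  0.67  0.4 ]
t=10.30 pos [ 447.  -110.   101.1] yaw -2.4 tilt 0.05 q7 0.40 w 0.521 F [-0.   0.3 -0.6]
  tx -0.06 ty -0.06 tz 4.51 wz opts [np.float64(180.0), np.float64(-0.0)] q [-0.27  0.38  0.5   2.15 -0.29  0.67  0.4 ]
t=10.35 pos [ 447.3 -109.7  101. ] yaw -2.4 tilt 0.05 q7 0.40 w 0.525 F [0.1 0.8 0.3]
  tx -0.09 ty -0.08 tz 4.50 wz opts [np.float64(0.0), np.float64(-180.0)] q [-0.27  0.38  0.5   2.15 -0.29  0.67  0.4 ]
```

View pics/w5.png

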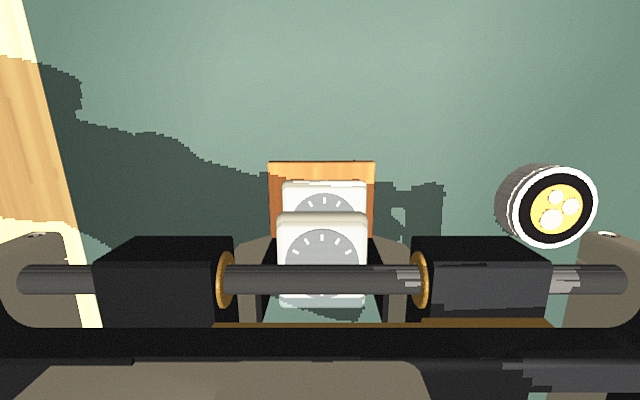

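The medium box is level and centred over the large one, so I lower and release it.

```bash
python3 -m handwheel '[{"tx":-0.1,"ty":-0.1,"tz":1.5,"wx":0,"wy":0,"wz":0,"claw":0.4},{"tx":-0.1,"ty":-0.1,"tz":3,"wx":0,"wy":0,"wz":0,"claw":0.4},{"tx":-0.1,"ty":-0.1,"tz":4,"wx":0,"wy":0,"wz":0,"claw":0.4},{"tx":-0.1,"ty":-0.1,"tz":4.5,"wx":0,"wy":0,"wz":0,"claw":0.4},{"tx":-0.1,"ty":-0.1,"tz":4.5,"wx":0,"wy":0,"wz":0,"claw":0.4},{"tx":-0.1,"ty":-0.1,"tz":4.5,"wx":0,"wy":0,"wz":0,"claw":0.4},{"tx":-0.1,"ty":-0.1,"tz":4.5,"wx":0,"wy":0,"wz":0,"claw":0.4}]' 20; python3 -m handwheel '[{"tx":0,"ty":0,"tz":0,"wx":0,"wy":0,"wz":0,"claw":0.6},{"tx":0,"ty":0,"tz":0,"wx":0,"wy":0,"wz":0,"claw":0.7},{"tx":0,"ty":0,"tz":0,"wx":0,"wy":0,"wz":0,"claw":0.8},{"tx":0,"ty":0,"tz":0,"wx":0,"wy":0,"wz":0,"claw":0.8}]' 20
python3 -m handwheel '[{"tx":0,"ty":0,"tz":-2,"wx":0,"wy":0,"wz":0,"claw":0.8},{"tx":0,"ty":0,"tz":-5,"wx":0,"wy":0,"wz":0,"claw":0.8},{"tx":0,"ty":0,"tz":-9,"wx":0,"wy":0,"wz":0,"claw":0.8},{"tx":0,"ty":0,"tz":-12,"wx":0,"wy":0,"wz":0,"claw":0.8}]' 20
python3 -c "
from h import *
wristlook('dial_box_medium_mid','w6')
to(439.5,276.7,120,40.5)
to(439.5,276.7,120,-49.5)
"
```

```text
clock: 10.93
position: [0.4455, -0.1114, 0.056]
ee_rot: [2.267, 2.175, 0.0]
force: [-0.6, 0.3, -1.1]
width: 0.523
clock: 11.27
position: [0.4453, -0.1116, 0.0561]
ee_rot: [2.268, 2.174, 0.001]
force: [-0.2, -0.3, 0.1]
width: 0.76
clock: 11.6
position: [0.445, -0.1122, 0.1781]
ee_rot: [2.268, 2.173, -0.0]
force: [1.2, -0.2, 0.3]
width: 0.8
wrist dial_box_medium_mid 0.75 [323, 200] 2849 ztop 58.7 rect c(444.7,-112.6) s(43.8,43.8) a87.1
t=11.70 pos [ 447.7 -112.4  180.2] yaw -2.4 tilt 0.45 q7 0.30 w 0.799 F [ 0.1 -0.5 -0.4]
  tx 38.83 ty -2.52 tz 6.01 wz opts [np.float64(137.1), np.float64(-42.9)] q [-0.35  0.25  0.58  2.08 -0.18  0.86  0.3 ]
t=11.70 pos [ 447.7 -112.4  180.2] yaw -2.4 tilt 0.45 q7 0.30 w 0.799 F [ 0.1 -0.5 -0.4]
  tx 38.83 ty -2.52 tz 6.01 wz opts [np.float64(47.1), np.float64(-132.9)] q [-0.35  0.25  0.58  2.08 -0.18  0.86  0.3 ]
```

View pics/w6.png

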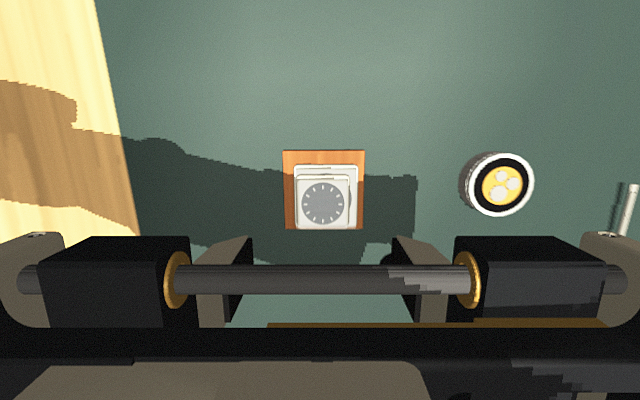

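The medium box is placed with its top at 58.7 mm and an offset under 3 mm. Now the small box.

```bash
python3 -m handwheel '[{"tx":2,"ty":-0.1,"tz":0,"wx":0,"wy":0,"wz":-3,"claw":0.8},{"tx":5.5,"ty":-0.3,"tz":0,"wx":0,"wy":0,"wz":-7,"claw":0.8},{"tx":9.3,"ty":-0.6,"tz":0,"wx":0,"wy":0,"wz":-11,"claw":0.8},{"tx":13.1,"ty":-0.8,"tz":0,"wx":0,"wy":0,"wz":-15,"claw":0.8},{"tx":16.9,"ty":-1.1,"tz":0,"wx":0,"wy":0,"wz":-19,"claw":0.8},{"tx":20.7,"ty":-1.3,"tz":0,"wx":0,"wy":0,"wz":-23,"claw":0.8},{"tx":24.5,"ty":-1.6,"tz":0,"wx":0,"wy":0,"wz":-27,"claw":0.8},{"tx":28.3,"ty":-1.8,"tz":1,"wx":0,"wy":0,"wz":-31,"claw":0.7},{"tx":31.8,"ty":-2.1,"tz":2.5,"wx":0,"wy":0,"wz":-35,"claw":0.65},{"tx":35,"ty":-2.3,"tz":4,"wx":0,"wy":0,"wz":-39,"claw":0.65},{"tx":37.5,"ty":-2.4,"tz":5.2,"wx":0,"wy":0,"wz":-42.9,"claw":0.65},{"tx":38.8,"ty":-2.5,"tz":6,"wx":0,"wy":0,"wz":-42.9,"claw":0.65}]' 20
python3 -m handwheel '[{"tx":0,"ty":0,"tz":0,"wx":0,"wy":0,"wz":0,"claw":0.65},{"tx":0,"ty":0,"tz":0,"wx":0,"wy":0,"wz":0,"claw":0.65},{"tx":0,"ty":0,"tz":0,"wx":0,"wy":0,"wz":0,"claw":0.65}]' 20
python3 -c "
from h import *
wristlook('dial_box_small_mid','w7')
to(439.5,276.7,18,40.5)
"
```

```text
clock: 12.7
position: [0.4352, 0.2803, 0.1142]
ee_rot: [-1.305, -2.856, 0.001]
force: [1.0, -0.3, 0.6]
width: 0.653
clock: 12.95
position: [0.4369, 0.2751, 0.1162]
ee_rot: [1.321, 2.85, -0.001]
force: [-0.1, -0.1, 0.5]
width: 0.648
wrist dial_box_small_mid 0.8 [325, 211] 1945 ztop 24.5 rect c(438.9,277.4) s(32.0,32.2) a37.6
t=13.05 pos [437.2 275.4 116.6] yaw 40.3 tilt 0.04 q7 0.18 w 0.649 F [-0.6  0.5  1. ]
  tx -0.04 ty 0.26 tz 9.86 wz opts [np.float64(179.8), np.float64(-0.2)] q [-0.85  0.41  0.24  1.99 -0.14  0.75  0.18]
```

View pics/w7.png

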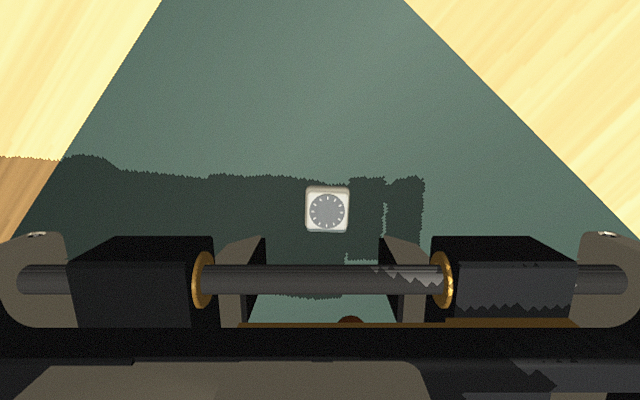

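The small box at (326,210) is turned about 3° from the jaws, so I correct that and grip.

```bash
python3 -m handwheel '[{"tx":0,"ty":0.2,"tz":3,"wx":0,"wy":0,"wz":2.5,"claw":0.65},{"tx":0,"ty":0.2,"tz":6,"wx":0,"wy":0,"wz":2.5,"claw":0.65},{"tx":0,"ty":0.2,"tz":8.5,"wx":0,"wy":0,"wz":2.5,"claw":0.65},{"tx":0,"ty":0.2,"tz":9.4,"wx":0,"wy":0,"wz":2.5,"claw":0.65},{"tx":0,"ty":0.2,"tz":9.7,"wx":0,"wy":0,"wz":2.5,"claw":0.65},{"tx":0,"ty":0.2,"tz":9.7,"wx":0,"wy":0,"wz":2.5,"claw":0.65}]' 20; python3 -m handwheel '[{"tx":0,"ty":0,"tz":0,"wx":0,"wy":0,"wz":0,"claw":0.5},{"tx":0,"ty":0,"tz":0,"wx":0,"wy":0,"wz":0,"claw":0.4},{"tx":0,"ty":0,"tz":0,"wx":0,"wy":0,"wz":0,"claw":0.3},{"tx":0,"ty":0,"tz":0,"wx":0,"wy":0,"wz":0,"claw":0.3},{"tx":0,"ty":0,"tz":0,"wx":0,"wy":0,"wz":0,"claw":0.3},{"tx":0,"ty":0,"tz":0,"wx":0,"wy":0,"wz":0,"claw":0.3}]' 20;python3 -c "
from h import *
to(445.5,-112,160,-2.4)"
```

```text
clock: 13.55
position: [0.4384, 0.2778, 0.0192]
ee_rot: [1.379, 2.822, -0.0]
force: [0.2, -0.8, -0.1]
width: 0.653
clock: 14.05
position: [0.4385, 0.2788, 0.0198]
ee_rot: [1.377, 2.823, 0.002]
force: [-1.0, -0.6, 7.6]
width: 0.391
t=14.05 pos [438.5 278.8  19.8] yaw 38.0 tilt 0.08 q7 0.19 w 0.391 F [-1.  -0.6  7.6]
  tx -31.23 ty -23.48 tz -14.06 wz opts [np.float64(40.4), np.float64(-139.6)] q [-0.81  0.57  0.19  2.05 -0.21  0.54  0.19]
```

```bash
python3 -m handwheel '[{"tx":0,"ty":0,"tz":-2,"wx":0,"wy":0,"wz":0,"claw":0.3},{"tx":0,"ty":0,"tz":-5,"wx":0,"wy":0,"wz":0,"claw":0.3},{"tx":0,"ty":0,"tz":-8.5,"wx":0,"wy":0,"wz":0,"claw":0.3},{"tx":0,"ty":0,"tz":-12,"wx":0,"wy":0,"wz":0,"claw":0.3},{"tx":-1,"ty":-0.8,"tz":-14,"wx":0,"wy":0,"wz":3,"claw":0.3},{"tx":-4,"ty":-3,"tz":-14,"wx":0,"wy":0,"wz":8,"claw":0.3},{"tx":-7,"ty":-5.3,"tz":-14,"wx":0,"wy":0,"wz":12,"claw":0.3},{"tx":-10,"ty":-7.5,"tz":-14,"wx":0,"wy":0,"wz":16,"claw":0.3},{"tx":-13,"ty":-9.8,"tz":-14,"wx":0,"wy":0,"wz":20,"claw":0.3},{"tx":-16,"ty":-12,"tz":-14,"wx":0,"wy":0,"wz":24,"claw":0.3},{"tx":-19,"ty":-14.3,"tz":-14,"wx":0,"wy":0,"wz":28,"claw":0.3},{"tx":-22,"ty":-16.5,"tz":-14,"wx":0,"wy":0,"wz":32,"claw":0.3}]' 20
python3 -c "
from h import *
to(445.5,-112,130,-2.4)"
```

```text
clock: 15.05
position: [0.4429, 0.0018, 0.1593]
ee_rot: [2.106, 2.331, 0.001]
force: [0.5, 0.6, -0.1]
width: 0.388
t=15.05 pos [442.9   1.8 159.3] yaw 5.8 tilt 0.05 q7 0.17 w 0.388 F [ 0.5  0.6 -0.1]
  tx -11.35 ty -0.89 tz 2.92 wz opts [np.float64(8.2), np.float64(-171.8)] q [-0.54  0.25  0.5   2.13 -0.17  0.8   0.17]
```

```bash
python3 -m handwheel '[{"tx":-3,"ty":-0.2,"tz":0.5,"wx":0,"wy":0,"wz":2,"claw":0.3},{"tx":-6,"ty":-0.5,"tz":1.2,"wx":0,"wy":0,"wz":5,"claw":0.3},{"tx":-8.7,"ty":-0.7,"tz":2,"wx":0,"wy":0,"wz":7,"claw":0.3},{"tx":-10.7,"ty":-0.9,"tz":2.7,"wx":0,"wy":0,"wz":8.2,"claw":0.3},{"tx":-11.4,"ty":-0.9,"tz":2.9,"wx":0,"wy":0,"wz":8.2,"claw":0.3},{"tx":-11.4,"ty":-0.9,"tz":2.9,"wx":0,"wy":0,"wz":8.2,"claw":0.3},{"tx":-11.4,"ty":-0.9,"tz":2.9,"wx":0,"wy":0,"wz":8.2,"claw":0.3},{"tx":-11.4,"ty":-0.9,"tz":2.9,"wx":0,"wy":0,"wz":8.2,"claw":0.3}]' 20
python3 -c "
from h import *
for i in range(2):
  p,d=vision.get_image('wrist');
  to(445.5,-112,79,-2.4)
cv2.imwrite('pics/w8.png',p)
"
```

```text
clock: 15.72
position: [0.4465, -0.1094, 0.1302]
ee_rot: [-2.261, -2.18, -0.001]
force: [-0.5, -0.4, -0.2]
width: 0.388
t=15.77 pos [ 446.6 -109.4  130.2] yaw -2.1 tilt 0.05 q7 0.37 w 0.393 F [-1.   0.2  0. ]
  tx -0.27 ty -0.10 tz 5.12 wz opts [np.float64(0.3), np.float64(-179.7)] q [-0.31  0.33  0.55  2.13 -0.25  0.74  0.37]
t=15.82 pos [ 446.6 -109.5  130.2] yaw -2.1 tilt 0.05 q7 0.37 w 0.389 F [-0.1 -0.7  0.1]
  tx -0.26 ty -0.10 tz 5.12 wz opts [np.float64(0.3), np.float64(-179.7)] q [-0.31  0.33  0.55  2.13 -0.25  0.74  0.37]
```

View pics/w8.png

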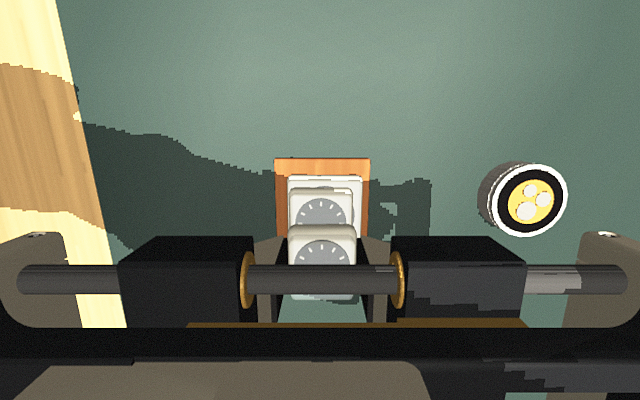

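```bash
python3 -m handwheel '[{"tx":-0.2,"ty":-0.1,"tz":1.5,"wx":0,"wy":0,"wz":0,"claw":0.3},{"tx":-0.2,"ty":-0.1,"tz":3,"wx":0,"wy":0,"wz":0,"claw":0.3},{"tx":-0.2,"ty":-0.1,"tz":4.3,"wx":0,"wy":0,"wz":0,"claw":0.3},{"tx":-0.2,"ty":-0.1,"tz":5,"wx":0,"wy":0,"wz":0,"claw":0.3},{"tx":-0.2,"ty":-0.1,"tz":5.15,"wx":0,"wy":0,"wz":0,"claw":0.3},{"tx":-0.2,"ty":-0.1,"tz":5.15,"wx":0,"wy":0,"wz":0,"claw":0.3},{"tx":-0.2,"ty":-0.1,"tz":5.15,"wx":0,"wy":0,"wz":0,"claw":0.3},{"tx":-0.2,"ty":-0.1,"tz":5.15,"wx":0,"wy":0,"wz":0,"claw":0.3}]' 20; python3 -m handwheel '[{"tx":0,"ty":0,"tz":0,"wx":0,"wy":0,"wz":0,"claw":0.5},{"tx":0,"ty":0,"tz":0,"wx":0,"wy":0,"wz":0,"claw":0.6},{"tx":0,"ty":0,"tz":0,"wx":0,"wy":0,"wz":0,"claw":0.65},{"tx":0,"ty":0,"tz":0,"wx":0,"wy":0,"wz":0,"claw":0.65}]' 20
python3 -m handwheel '[{"tx":0,"ty":0,"tz":-2,"wx":0,"wy":0,"wz":0,"claw":0.65},{"tx":0,"ty":0,"tz":-5,"wx":0,"wy":0,"wz":0,"claw":0.65},{"tx":0,"ty":0,"tz":-8,"wx":0,"wy":0,"wz":0,"claw":0.65},{"tx":0,"ty":0,"tz":-9,"wx":0,"wy":0,"wz":0,"claw":0.65}]' 20
python3 -c "
from h import *
wristlook('dial_box_small_mid','w9')
to(612.5,-108.5,120,-2.4)
"
```

```text
clock: 16.48
position: [0.4457, -0.1128, 0.079]
ee_rot: [2.263, 2.178, 0.001]
force: [0.6, -0.3, -1.3]
width: 0.388
clock: 16.82
position: [0.4453, -0.1129, 0.0786]
ee_rot: [2.264, 2.178, 0.0]
force: [-0.1, 0.5, 0.3]
width: 0.622
clock: 17.15
position: [0.4466, -0.1136, 0.1716]
ee_rot: [2.263, 2.175, 0.004]
force: [0.5, -0.1, -0.3]
width: 0.651
wrist dial_box_small_mid 0.96 [323, 212] 1967 ztop 82.5 rect c(444.5,-114.3) s(31.6,31.7) a88.3
wrist dial_box_small_mid 0.29 [338, 174] 1258 ztop 34.3 rect c(447.5,-113.9) s(57.5,58.0) a87.3
t=17.25 pos [ 446.6 -112.9  170.2] yaw -2.2 tilt 0.24 q7 0.32 w 0.649 F [-0.1  0.1 -0.3]
  tx 1.08 ty 16.54 tz 5.09 wz opts [np.float64(0.2), np.float64(-179.8)] q [-0.34  0.27  0.59  2.09 -0.2   0.84  0.32]
```

View pics/w9.png

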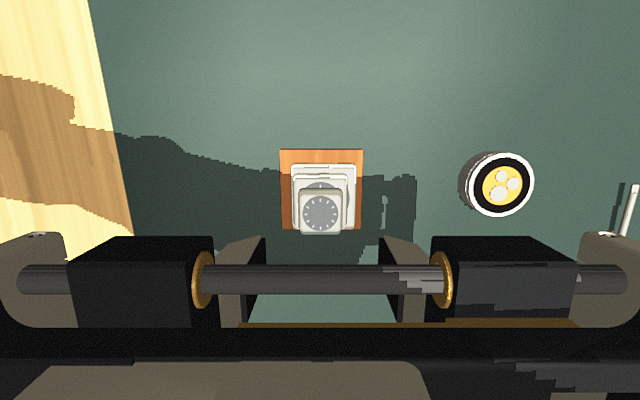

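All three boxes are stacked. The top is at 82.5 mm and the offset from the stand centre is about 4 mm. Now the large tin.

```bash
python3 -m handwheel '[{"tx":0.1,"ty":2,"tz":0,"wx":0,"wy":0,"wz":0,"claw":0.8},{"tx":0.3,"ty":5,"tz":0.5,"wx":0,"wy":0,"wz":0,"claw":0.95},{"tx":0.5,"ty":8.5,"tz":1.5,"wx":0,"wy":0,"wz":0,"claw":0.95},{"tx":0.8,"ty":12,"tz":3,"wx":0,"wy":0,"wz":0,"claw":0.95},{"tx":1,"ty":15,"tz":4.5,"wx":0,"wy":0,"wz":0,"claw":0.95},{"tx":1.1,"ty":16.5,"tz":5,"wx":0,"wy":0,"wz":0,"claw":0.95},{"tx":1.1,"ty":16.5,"tz":5,"wx":0,"wy":0,"wz":0,"claw":0.95},{"tx":1.1,"ty":16.5,"tz":5,"wx":0,"wy":0,"wz":0,"claw":0.95},{"tx":1.1,"ty":16.5,"tz":5,"wx":0,"wy":0,"wz":0,"claw":0.95}]' 20
python3 -c "
from h import *
wristlook('tin_large_mid','w10')
to(612.5,-108.7,19,-2.4)
"
```

```text
clock: 18.0
position: [0.609, -0.1087, 0.1177]
ee_rot: [-2.264, -2.176, 0.002]
force: [-0.8, 0.5, -0.3]
width: 0.952
t=18.10 pos [ 609.4 -108.6  118.7] yaw -2.3 tilt 0.03 q7 0.37 w 0.952 F [-0.3 -0.2  0.9]
  tx -0.01 ty 0.31 tz 9.97 wz opts [np.float64(0.1), np.float64(-179.9)] q [-0.25  0.58  0.51  1.75 -0.35  0.9   0.37]
```

View pics/w10.png

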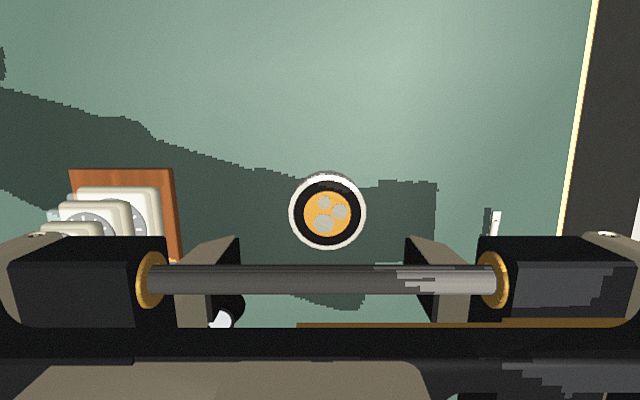

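```bash
python3 -c "
from h import *
s=sensors.observe();K,T=campose('wrist',s)
print(onplane(K,T,[327,212],.028))
to(612.5,-108.7,19,-2.4)
"
```

```text
[[ 0.61276617 -0.10732884  0.028     ]]
t=18.10 pos [ 609.4 -108.6  118.7] yaw -2.3 tilt 0.03 q7 0.37 w 0.952 F [-0.3 -0.2  0.9]
  tx -0.01 ty 0.31 tz 9.97 wz opts [np.float64(0.1), np.float64(-179.9)] q [-0.25  0.58  0.51  1.75 -0.35  0.9   0.37]
```

The net missed the tin, but the picture shows it at (327,212). That back-projects to (613,-107), which matches the top camera. I descend and grip.

```bash
python3 -m handwheel '[{"tx":0.1,"ty":0.3,"tz":3,"wx":0,"wy":0,"wz":0,"claw":0.95},{"tx":0.1,"ty":0.3,"tz":6,"wx":0,"wy":0,"wz":0,"claw":0.95},{"tx":0.1,"ty":0.3,"tz":8.5,"wx":0,"wy":0,"wz":0,"claw":0.95},{"tx":0.1,"ty":0.3,"tz":9.5,"wx":0,"wy":0,"wz":0,"claw":0.95},{"tx":0.1,"ty":0.3,"tz":9.8,"wx":0,"wy":0,"wz":0,"claw":0.95},{"tx":0.1,"ty":0.3,"tz":9.8,"wx":0,"wy":0,"wz":0,"claw":0.95}]' 20; python3 -m handwheel '[{"tx":0,"ty":0,"tz":0,"wx":0,"wy":0,"wz":0,"claw":0.7},{"tx":0,"ty":0,"tz":0,"wx":0,"wy":0,"wz":0,"claw":0.6},{"tx":0,"ty":0,"tz":0,"wx":0,"wy":0,"wz":0,"claw":0.5},{"tx":0,"ty":0,"tz":0,"wx":0,"wy":0,"wz":0,"claw":0.5},{"tx":0,"ty":0,"tz":0,"wx":0,"wy":0,"wz":0,"claw":0.5},{"tx":0,"ty":0,"tz":0,"wx":0,"wy":0,"wz":0,"claw":0.5}]' 20;python3 -c "
from h import *
to(604,322.5,100,-2.4)"
```

```text
clock: 18.6
position: [0.6133, -0.1075, 0.0208]
ee_rot: [-2.264, -2.178, 0.0]
force: [-0.7, -0.2, -0.2]
width: 0.948
clock: 19.1
position: [0.6139, -0.1073, 0.0211]
ee_rot: [2.264, 2.178, 0.001]
force: [-0.8, 0.3, 6.7]
width: 0.648
t=19.10 pos [ 613.9 -107.3   21.1] yaw -2.2 tilt 0.05 q7 0.43 w 0.648 F [-0.8  0.3  6.7]
  tx 42.92 ty -2.64 tz -7.88 wz opts [np.float64(0.2), np.float64(-179.8)] q [-0.2   0.71  0.44  1.8  -0.43  0.72  0.43]
```

```bash
python3 -m handwheel '[{"tx":0,"ty":0,"tz":-2,"wx":0,"wy":0,"wz":0,"claw":0.5},{"tx":0,"ty":0,"tz":-5,"wx":0,"wy":0,"wz":0,"claw":0.5},{"tx":1,"ty":0,"tz":-8,"wx":0,"wy":0,"wz":0,"claw":0.5},{"tx":4,"ty":-0.2,"tz":-10,"wx":0,"wy":0,"wz":0,"claw":0.5},{"tx":7.5,"ty":-0.4,"tz":-10,"wx":0,"wy":0,"wz":0,"claw":0.5},{"tx":11,"ty":-0.6,"tz":-10,"wx":0,"wy":0,"wz":0,"claw":0.5},{"tx":14.5,"ty":-0.9,"tz":-10,"wx":0,"wy":0,"wz":0,"claw":0.5},{"tx":18,"ty":-1.1,"tz":-10,"wx":0,"wy":0,"wz":0,"claw":0.5},{"tx":21.5,"ty":-1.3,"tz":-10,"wx":0,"wy":0,"wz":0,"claw":0.5},{"tx":25,"ty":-1.5,"tz":-10,"wx":0,"wy":0,"wz":0,"claw":0.5},{"tx":28.5,"ty":-1.7,"tz":-10,"wx":0,"wy":0,"wz":0,"claw":0.5},{"tx":31.5,"ty":-1.9,"tz":-10,"wx":0,"wy":0,"wz":0,"claw":0.5}]' 20
python3 -m handwheel '[{"tx":2,"ty":0,"tz":0,"wx":0,"wy":0,"wz":0,"claw":0.5},{"tx":3,"ty":0,"tz":0,"wx":0,"wy":0,"wz":0,"claw":0.5},{"tx":3,"ty":0,"tz":0,"wx":0,"wy":0,"wz":0,"claw":0.5},{"tx":3,"ty":0,"tz":0,"wx":0,"wy":0,"wz":0,"claw":0.5}]' 20
python3 -c "
from h import *
wristlook('round_stand_top','w11')
to(604,322.5,100,-2.4)"
```

```text
clock: 20.1
position: [0.6061, 0.2111, 0.1203]
ee_rot: [-2.262, -2.179, -0.0]
force: [1.6, 0.7, -1.0]
width: 0.646
clock: 20.43
position: [0.608, 0.2369, 0.1203]
ee_rot: [2.264, 2.177, -0.001]
force: [-0.4, 0.0, -1.2]
width: 0.65
wrist round_stand_top 0.65 [317, 94] 8977 ztop 10.8 rect c(605.8,324.4) s(77.5,78.6) a62.2
t=20.53 pos [608.3 235.3 120.6] yaw -2.4 tilt 0.08 q7 -0.17 w 0.643 F [-0.3 -0.9 -0.7]
  tx 8.70 ty -0.80 tz 2.04 wz opts [np.float64(0.0), np.float64(-180.0)] q [-0.79  0.63  0.52  1.66 -0.37  0.95 -0.17]
```

View pics/w11.png

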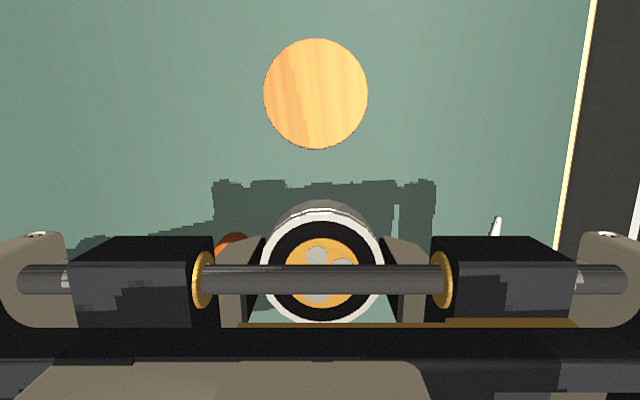

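The stand is ahead at (316,94) and the tin is held level. I place it.

```bash
python3 -m handwheel '[{"tx":2,"ty":-0.2,"tz":0.5,"wx":0,"wy":0,"wz":0,"claw":0.5},{"tx":5,"ty":-0.4,"tz":1.5,"wx":0,"wy":0,"wz":0,"claw":0.5},{"tx":7.5,"ty":-0.6,"tz":3,"wx":0,"wy":0,"wz":0,"claw":0.5},{"tx":8.8,"ty":-0.7,"tz":4.5,"wx":0,"wy":0,"wz":0,"claw":0.5},{"tx":8.8,"ty":-0.7,"tz":6.5,"wx":0,"wy":0,"wz":0,"claw":0.5},{"tx":8.8,"ty":-0.7,"tz":8,"wx":0,"wy":0,"wz":0,"claw":0.5},{"tx":8.8,"ty":-0.7,"tz":8.7,"wx":0,"wy":0,"wz":0,"claw":0.5},{"tx":8.8,"ty":-0.7,"tz":8.9,"wx":0,"wy":0,"wz":0,"claw":0.5},{"tx":8.8,"ty":-0.7,"tz":8.9,"wx":0,"wy":0,"wz":0,"claw":0.5},{"tx":8.8,"ty":-0.7,"tz":8.9,"wx":0,"wy":0,"wz":0,"claw":0.5}]' 20; python3 -c "
from h import *
to(605,323.8,31,-2.4)"
```

```text
clock: 21.37
position: [0.6051, 0.3246, 0.0317]
ee_rot: [2.266, 2.175, -0.0]
force: [0.7, 0.3, -0.6]
width: 0.648
t=21.37 pos [605.1 324.6  31.7] yaw -2.3 tilt 0.05 q7 -0.25 w 0.648 F [ 0.7  0.3 -0.6]
  tx -0.08 ty -0.00 tz 0.07 wz opts [np.float64(0.1), np.float64(-179.9)] q [-0.86  0.78  0.47  1.62 -0.44  0.84 -0.25]
```

```bash
python3 -m handwheel '[{"tx":0,"ty":0,"tz":0.05,"wx":0,"wy":0,"wz":0,"claw":0.5},{"tx":0,"ty":0,"tz":0.05,"wx":0,"wy":0,"wz":0,"claw":0.5},{"tx":0,"ty":0,"tz":0.05,"wx":0,"wy":0,"wz":0,"claw":0.7},{"tx":0,"ty":0,"tz":0.05,"wx":0,"wy":0,"wz":0,"claw":0.8},{"tx":0,"ty":0,"tz":0.05,"wx":0,"wy":0,"wz":0,"claw":0.9},{"tx":0,"ty":0,"tz":0.05,"wx":0,"wy":0,"wz":0,"claw":0.9},{"tx":0,"ty":0,"tz":-2,"wx":0,"wy":0,"wz":0,"claw":0.9},{"tx":0,"ty":0,"tz":-5,"wx":0,"wy":0,"wz":0,"claw":0.9},{"tx":0,"ty":0,"tz":-8.5,"wx":0,"wy":0,"wz":0,"claw":0.9},{"tx":0,"ty":0,"tz":-11,"wx":0,"wy":0,"wz":0,"claw":0.9},{"tx":0,"ty":0,"tz":-12,"wx":0,"wy":0,"wz":0,"claw":0.9}]' 20
python3 -c "
from h import *
wristlook('tin_large_mid','w12')
wristlook('round_stand_top','w12')
to(432.5,-301,120,-2.4)"
```

```text
clock: 22.28
position: [0.6062, 0.3269, 0.1559]
ee_rot: [2.263, 2.177, 0.009]
force: [0.8, 0.3, 0.5]
width: 0.902
wrist tin_large_mid 0.93 [319, 204] 3911 ztop 38.2 rect c(603.8,324.2) s(59.6,58.4) a85.9
wrist round_stand_top 0.91 [338, 173] 1580 ztop 10.8 rect c(607.8,333.3) s(60.9,79.1) a75.0
t=22.48 pos [603.6 326.3 150.3] yaw -2.2 tilt 0.08 q7 -0.31 w 0.899 F [-0.9 -0.5 -0.1]
  tx -63.34 ty -14.69 tz 3.08 wz opts [np.float64(0.2), np.float64(-179.8)] q [-0.9   0.65  0.54  1.54 -0.37  1.05 -0.31]
```

View pics/w12.png

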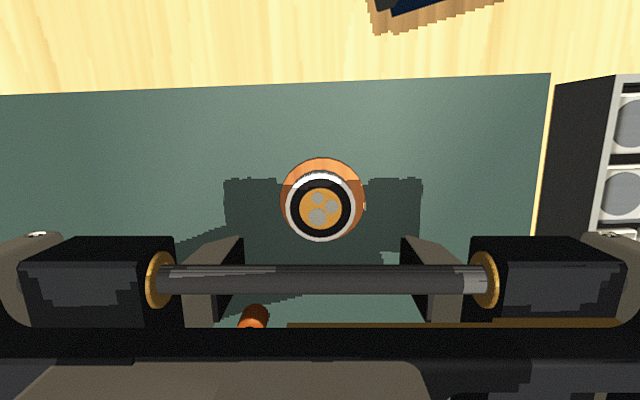

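The large tin is centred on the round stand within about 1 mm, with its top at 38 mm. Now the small tin.

```bash
python3 -m handwheel '[{"tx":-2,"ty":-0.5,"tz":0,"wx":0,"wy":0,"wz":0,"claw":0.9},{"tx":-5.5,"ty":-1.3,"tz":0,"wx":0,"wy":0,"wz":0,"claw":0.8},{"tx":-9.3,"ty":-2.2,"tz":0,"wx":0,"wy":0,"wz":0,"claw":0.75},{"tx":-13.1,"ty":-3,"tz":0,"wx":0,"wy":0,"wz":0,"claw":0.75},{"tx":-17,"ty":-3.9,"tz":0,"wx":0,"wy":0,"wz":0,"claw":0.75},{"tx":-21,"ty":-4.9,"tz":0,"wx":0,"wy":0,"wz":0,"claw":0.75},{"tx":-25,"ty":-5.8,"tz":0,"wx":0,"wy":0,"wz":0,"claw":0.75},{"tx":-29,"ty":-6.7,"tz":0,"wx":0,"wy":0,"wz":0,"claw":0.75},{"tx":-33,"ty":-7.7,"tz":0,"wx":0,"wy":0,"wz":0,"claw":0.75},{"tx":-37,"ty":-8.6,"tz":0,"wx":0,"wy":0,"wz":0,"claw":0.75},{"tx":-41,"ty":-9.5,"tz":0,"wx":0,"wy":0,"wz":0,"claw":0.75},{"tx":-45,"ty":-10.4,"tz":0,"wx":0,"wy":0,"wz":0,"claw":0.75}]' 20
python3 -c "
from h import *
to(432.5,-301,120,-2.4)"
```

```text
clock: 23.48
position: [0.481, -0.1205, 0.1499]
ee_rot: [-2.262, -2.177, 0.003]
force: [-0.0, -0.8, -0.3]
width: 0.749
t=23.48 pos [ 481.  -120.5  149.9] yaw -2.2 tilt 0.17 q7 0.40 w 0.749 F [-0.  -0.8 -0.3]
  tx -18.22 ty -4.15 tz 3.00 wz opts [np.float64(0.2), np.float64(-179.8)] q [-0.33  0.37  0.61  2.03 -0.28  0.83  0.4 ]
```

```bash
python3 -m handwheel '[{"tx":-3.5,"ty":-0.8,"tz":0,"wx":0,"wy":0,"wz":0,"claw":0.75},{"tx":-7,"ty":-1.6,"tz":0,"wx":0,"wy":0,"wz":0,"claw":0.75},{"tx":-10.5,"ty":-2.4,"tz":0,"wx":0,"wy":0,"wz":0,"claw":0.75},{"tx":-13.5,"ty":-3.1,"tz":1,"wx":0,"wy":0,"wz":0,"claw":0.75},{"tx":-16,"ty":-3.6,"tz":2,"wx":0,"wy":0,"wz":0,"claw":0.75},{"tx":-17.7,"ty":-4,"tz":2.8,"wx":0,"wy":0,"wz":0,"claw":0.75},{"tx":-18.2,"ty":-4.1,"tz":3,"wx":0,"wy":0,"wz":0,"claw":0.75},{"tx":-18.2,"ty":-4.1,"tz":3,"wx":0,"wy":0,"wz":0,"claw":0.75},{"tx":-18.2,"ty":-4.1,"tz":3,"wx":0,"wy":0,"wz":0,"claw":0.75},{"tx":-18.2,"ty":-4.1,"tz":3,"wx":0,"wy":0,"wz":0,"claw":0.75}]' 20
python3 -c "
from h import *
wristlook('tin_small_mid','w13')
to(432.5,-301,20,-2.4)"
```

```text
clock: 24.32
position: [0.4354, -0.298, 0.1211]
ee_rot: [-2.261, -2.179, -0.0]
force: [0.3, 0.8, -0.1]
width: 0.748
wrist tin_small_mid 0.71 [315, 209] 2391 ztop 28.0 rect c(431.1,-300.9) s(41.2,41.3) a36.6
t=24.42 pos [ 435.7 -298.2  121.5] yaw -2.1 tilt 0.04 q7 0.82 w 0.758 F [ 0.1  0.2 -0.5]
  tx -0.30 ty -0.31 tz 10.15 wz opts [np.float64(0.3), np.float64(-179.7)] q [ 0.07  0.46  0.59  1.98 -0.35  0.8   0.82]
```

View pics/w13.png

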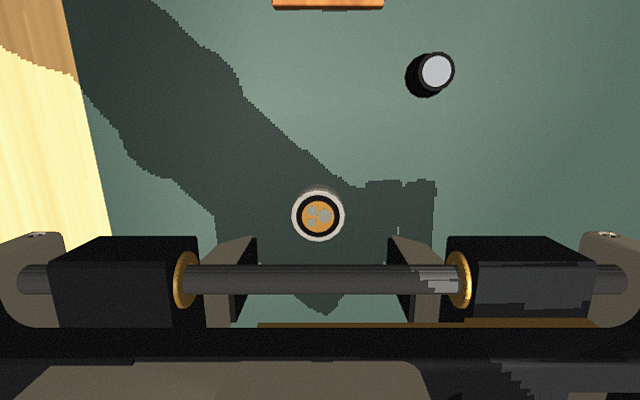

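The small tin is at (318,215), near (431.5,-301). I grip it.

```bash
python3 -m handwheel '[{"tx":-0.3,"ty":-0.4,"tz":3,"wx":0,"wy":0,"wz":0,"claw":0.75},{"tx":-0.3,"ty":-0.4,"tz":6,"wx":0,"wy":0,"wz":0,"claw":0.75},{"tx":-0.3,"ty":-0.4,"tz":8.5,"wx":0,"wy":0,"wz":0,"claw":0.75},{"tx":-0.3,"ty":-0.4,"tz":9.7,"wx":0,"wy":0,"wz":0,"claw":0.75},{"tx":-0.3,"ty":-0.4,"tz":10.1,"wx":0,"wy":0,"wz":0,"claw":0.75},{"tx":-0.3,"ty":-0.4,"tz":10.1,"wx":0,"wy":0,"wz":0,"claw":0.75}]' 20; python3 -m handwheel '[{"tx":0,"ty":0,"tz":0,"wx":0,"wy":0,"wz":0,"claw":0.6},{"tx":0,"ty":0,"tz":0,"wx":0,"wy":0,"wz":0,"claw":0.5},{"tx":0,"ty":0,"tz":0,"wx":0,"wy":0,"wz":0,"claw":0.4},{"tx":0,"ty":0,"tz":0,"wx":0,"wy":0,"wz":0,"claw":0.35},{"tx":0,"ty":0,"tz":0,"wx":0,"wy":0,"wz":0,"claw":0.35},{"tx":0,"ty":0,"tz":0,"wx":0,"wy":0,"wz":0,"claw":0.35},{"tx":0,"ty":0,"tz":0,"wx":0,"wy":0,"wz":0,"claw":0.35}]' 20;python3 -c "
from h import *
to(604,324,180,-2.4)"
```

```text
clock: 24.92
position: [0.4309, -0.302, 0.0202]
ee_rot: [-2.263, -2.178, 0.0]
force: [0.2, -0.1, 0.8]
width: 0.748
clock: 25.5
position: [0.4314, -0.3026, 0.0211]
ee_rot: [2.263, 2.177, 0.001]
force: [-1.3, 0.4, 7.0]
width: 0.453
t=25.50 pos [ 431.4 -302.6   21.1] yaw -2.2 tilt 0.07 q7 0.94 w 0.453 F [-1.3  0.4  7. ]
  tx 63.28 ty 14.85 tz -15.89 wz opts [np.float64(0.2), np.float64(-179.8)] q [ 0.18  0.61  0.47  2.05 -0.49  0.59  0.94]
```

```bash
python3 -m handwheel '[{"tx":0,"ty":0,"tz":-2,"wx":0,"wy":0,"wz":0,"claw":0.35},{"tx":0,"ty":0,"tz":-5,"wx":0,"wy":0,"wz":0,"claw":0.35},{"tx":0,"ty":0,"tz":-8.5,"wx":0,"wy":0,"wz":0,"claw":0.35},{"tx":0,"ty":0,"tz":-12,"wx":0,"wy":0,"wz":0,"claw":0.35},{"tx":1,"ty":0.3,"tz":-14.5,"wx":0,"wy":0,"wz":0,"claw":0.35},{"tx":4,"ty":1,"tz":-15,"wx":0,"wy":0,"wz":0,"claw":0.35},{"tx":7.5,"ty":1.8,"tz":-15,"wx":0,"wy":0,"wz":0,"claw":0.35},{"tx":11,"ty":2.6,"tz":-15,"wx":0,"wy":0,"wz":0,"claw":0.35},{"tx":14.5,"ty":3.4,"tz":-15,"wx":0,"wy":0,"wz":0,"claw":0.35},{"tx":18,"ty":4.2,"tz":-15,"wx":0,"wy":0,"wz":0,"claw":0.35},{"tx":21.5,"ty":5,"tz":-15,"wx":0,"wy":0,"wz":0,"claw":0.35},{"tx":25,"ty":5.9,"tz":-15,"wx":0,"wy":0,"wz":0,"claw":0.35}]' 20
python3 -c "
from h import *
to(604,324,150,-2.4)"
```

```text
clock: 26.5
position: [0.4993, -0.0532, 0.1706]
ee_rot: [-2.264, -2.178, -0.0]
force: [0.4, -0.6, -0.9]
width: 0.451
t=26.50 pos [499.3 -53.2 170.6] yaw -2.2 tilt 0.02 q7 0.24 w 0.451 F [ 0.4 -0.6 -0.9]
  tx 38.10 ty 8.99 tz 2.08 wz opts [np.float64(0.2), np.float64(-179.8)] q [-0.47  0.34  0.61  1.99 -0.25  0.88  0.24]
```

```bash
python3 -m handwheel '[{"tx":3.5,"ty":0.8,"tz":0,"wx":0,"wy":0,"wz":0,"claw":0.35},{"tx":7,"ty":1.6,"tz":0,"wx":0,"wy":0,"wz":0,"claw":0.35},{"tx":10.6,"ty":2.5,"tz":0,"wx":0,"wy":0,"wz":0,"claw":0.35},{"tx":14.2,"ty":3.3,"tz":0,"wx":0,"wy":0,"wz":0,"claw":0.35},{"tx":17.8,"ty":4.2,"tz":0,"wx":0,"wy":0,"wz":0,"claw":0.35},{"tx":21.4,"ty":5,"tz":0,"wx":0,"wy":0,"wz":0,"claw":0.35},{"tx":25,"ty":5.9,"tz":0.5,"wx":0,"wy":0,"wz":0,"claw":0.35},{"tx":28.6,"ty":6.7,"tz":1,"wx":0,"wy":0,"wz":0,"claw":0.35},{"tx":32,"ty":7.5,"tz":1.5,"wx":0,"wy":0,"wz":0,"claw":0.35},{"tx":35,"ty":8.2,"tz":2,"wx":0,"wy":0,"wz":0,"claw":0.35},{"tx":37.3,"ty":8.8,"tz":2.5,"wx":0,"wy":0,"wz":0,"claw":0.35},{"tx":38.1,"ty":9,"tz":3,"wx":0,"wy":0,"wz":0,"claw":0.35}]' 20
python3 -m handwheel '[{"tx":0,"ty":0,"tz":0,"wx":0,"wy":0,"wz":0,"claw":0.35},{"tx":0,"ty":0,"tz":0,"wx":0,"wy":0,"wz":0,"claw":0.35},{"tx":0,"ty":0,"tz":0,"wx":0,"wy":0,"wz":0,"claw":0.35},{"tx":0,"ty":0,"tz":0,"wx":0,"wy":0,"wz":0,"claw":0.35}]' 20
python3 -c "
from h import *
p,d=vision.get_image('wrist');cv2.imwrite('pics/w14.png',p)
to(604,324,60,-2.4)"
```

```text
clock: 27.5
position: [0.6037, 0.3275, 0.1395]
ee_rot: [-2.258, -2.183, -0.001]
force: [-1.0, 0.6, -0.6]
width: 0.451
clock: 27.83
position: [0.6045, 0.3201, 0.1412]
ee_rot: [2.266, 2.175, 0.0]
force: [-0.7, -0.5, -0.4]
width: 0.455
t=27.88 pos [604.6 320.5 141.2] yaw -2.4 tilt 0.04 q7 -0.30 w 0.448 F [ 0.1 -0.5  0.6]
  tx 0.35 ty -0.08 tz 8.12 wz opts [np.float64(0.0), np.float64(-180.0)] q [-0.88  0.66  0.52  1.56 -0.36  1.03 -0.3 ]
```

View pics/w14.png

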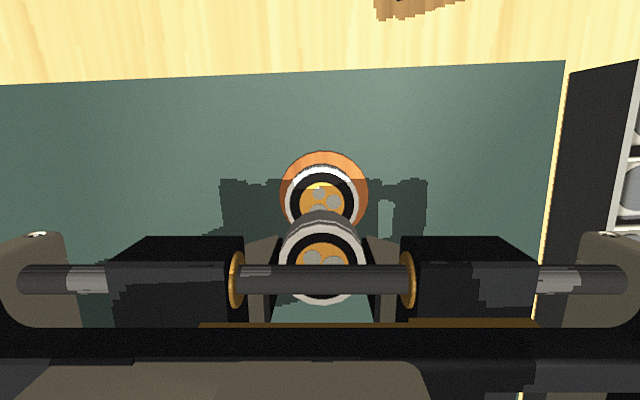

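```bash
python3 -m handwheel '[{"tx":0.3,"ty":-0.1,"tz":2,"wx":0,"wy":0,"wz":0,"claw":0.35},{"tx":0.3,"ty":-0.1,"tz":4,"wx":0,"wy":0,"wz":0,"claw":0.35},{"tx":0.3,"ty":-0.1,"tz":6,"wx":0,"wy":0,"wz":0,"claw":0.35},{"tx":0.3,"ty":-0.1,"tz":7.3,"wx":0,"wy":0,"wz":0,"claw":0.35},{"tx":0.3,"ty":-0.1,"tz":8,"wx":0,"wy":0,"wz":0,"claw":0.35},{"tx":0.3,"ty":-0.1,"tz":8.15,"wx":0,"wy":0,"wz":0,"claw":0.35},{"tx":0.3,"ty":-0.1,"tz":8.15,"wx":0,"wy":0,"wz":0,"claw":0.35},{"tx":0.3,"ty":-0.1,"tz":8.15,"wx":0,"wy":0,"wz":0,"claw":0.35}]' 20; python3 -c "
from h import *
to(604,324,59,-2.4)"
```

```text
clock: 28.55
position: [0.6039, 0.3253, 0.0597]
ee_rot: [2.264, 2.177, 0.002]
force: [-0.3, 0.9, -0.7]
width: 0.452
t=28.55 pos [603.9 325.3  59.7] yaw -2.2 tilt 0.07 q7 -0.27 w 0.452 F [-0.3  0.9 -0.7]
  tx -0.13 ty 0.02 tz 0.07 wz opts [np.float64(0.2), np.float64(-179.8)] q [-0.86  0.75  0.47  1.61 -0.41  0.88 -0.27]
```

```bash
python3 -m handwheel '[{"tx":-0.1,"ty":0,"tz":0.05,"wx":0,"wy":0,"wz":0,"claw":0.35},{"tx":-0.1,"ty":0,"tz":0.05,"wx":0,"wy":0,"wz":0,"claw":0.35},{"tx":-0.1,"ty":0,"tz":0.05,"wx":0,"wy":0,"wz":0,"claw":0.5},{"tx":-0.1,"ty":0,"tz":0.05,"wx":0,"wy":0,"wz":0,"claw":0.6},{"tx":-0.1,"ty":0,"tz":0.05,"wx":0,"wy":0,"wz":0,"claw":0.7},{"tx":-0.1,"ty":0,"tz":0.05,"wx":0,"wy":0,"wz":0,"claw":0.7},{"tx":-0.1,"ty":0,"tz":-2,"wx":0,"wy":0,"wz":0,"claw":0.7},{"tx":-0.1,"ty":0,"tz":-5,"wx":0,"wy":0,"wz":0,"claw":0.7},{"tx":-0.1,"ty":0,"tz":-8.5,"wx":0,"wy":0,"wz":0,"claw":0.7},{"tx":-0.1,"ty":0,"tz":-11,"wx":0,"wy":0,"wz":0,"claw":0.7},{"tx":-0.1,"ty":0,"tz":-12,"wx":0,"wy":0,"wz":0,"claw":0.7}]' 20
python3 -c "
from h import *
p,d,K,T=wristlook('tin_small_mid','w15')
wristlook('tin_large_mid','w15')
to(432.5,-301,120,-2.4)
for cam in ['top','scene']:
    p,d=vision.get_image(cam);K,T=campose(cam); cv2.imwrite('pics/%s_end.png'%cam,p)
    for l in NAMES:
        for q in measure(cam,l,d,K,T)[:1]: print(cam,l,*q)
"
```

```text
clock: 29.47
position: [0.6051, 0.3248, 0.1834]
ee_rot: [2.263, 2.177, 0.009]
force: [0.3, 0.1, -0.1]
width: 0.7
wrist tin_small_mid 0.95 [316, 198] 1898 ztop 66.1 rect c(602.7,326.2) s(40.9,39.3) a87.4
wrist tin_large_mid 0.77 [331, 178] 1285 ztop 37.3 rect c(604.1,325.7) s(56.2,58.9) a85.2
wrist tin_large_mid 0.28 [318, 199] 2074 ztop 66.0 rect c(602.7,325.8) s(41.1,40.9) a37.5
t=29.67 pos [602.6 324.3 177.7] yaw -2.2 tilt 0.08 q7 -0.32 w 0.701 F [-0.   0.1 -1.2]
  tx -63.14 ty -14.58 tz 5.82 wz opts [np.float64(0.2), np.float64(-179.8)] q [-0.9   0.62  0.54  1.52 -0.34  1.1  -0.32]
top dial_box_large_mid 0.86 [363, 230] 338 ztop 33.9 rect c(447.8,-114.2) s(58.0,57.2) a87.1
top dial_box_medium_mid 0.47 [361, 237] 218 ztop 57.5 rect c(445.2,-111.5) s(42.5,40.6) a0.0
top dial_box_small_mid 0.7 [376, 241] 316 ztop 82.0 rect c(444.7,-115.2) s(31.9,31.6) a89.6
top tin_large_mid 0.9 [170, 169] 413 ztop 36.7 rect c(600.4,316.5) s(45.2,59.0) a66.5
top tin_small_mid 0.74 [160, 163] 405 ztop 65.3 rect c(601.9,324.5) s(39.4,40.6) a1.6
top square_stand_top 0.84 [354, 246] 458 ztop 10.3 rect c(
[... 597 characters left out ...]
d 0.86 [232, 204] 361 ztop 82.5 rect c(447.2,-115.1) s(31.1,33.5) a88.3
scene tin_large_mid 0.71 [429, 155] 364 ztop 37.0 rect c(609.0,312.4) s(57.9,39.5) a16.3
scene tin_small_mid 0.56 [434, 141] 334 ztop 65.8 rect c(603.8,324.5) s(37.7,40.9) a37.2
scene square_stand_top 0.72 [246, 230] 517 ztop 11.4 rect c(449.4,-110.3) s(80.2,81.1) a88.0
scene round_stand_top 0.75 [427, 163] 288 ztop 11.2 rect c(614.9,313.1) s(78.5,56.5) a36.8
scene dust_blower_mid 0.58 [317, 161] 414 ztop 48.1 rect c(455.3,111.9) s(31.6,25.4) a49.4
scene loupe_mid 0.62 [226, 270] 235 ztop 26.7 rect c(519.3,-199.1) s(23.0,26.6) a75.2
scene oil_bottle_mid 0.73 [370, 161] 209 ztop 32.7 rect c(534.7,200.9) s(26.9,20.9) a34.9
```

View pics/w15.png

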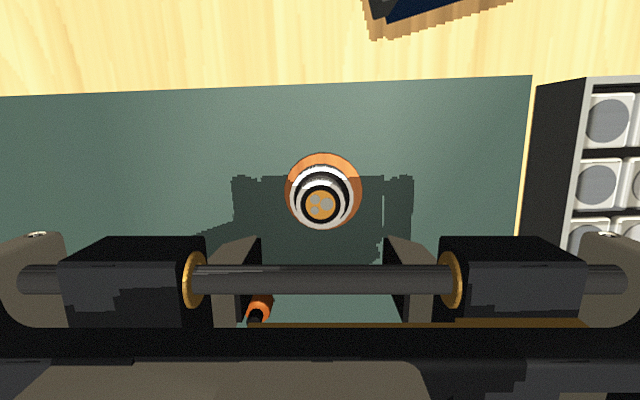

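View pics/scene_end.png

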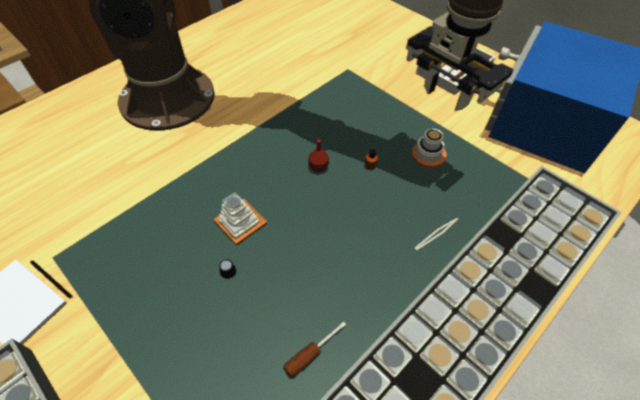

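View pics/top_end.png

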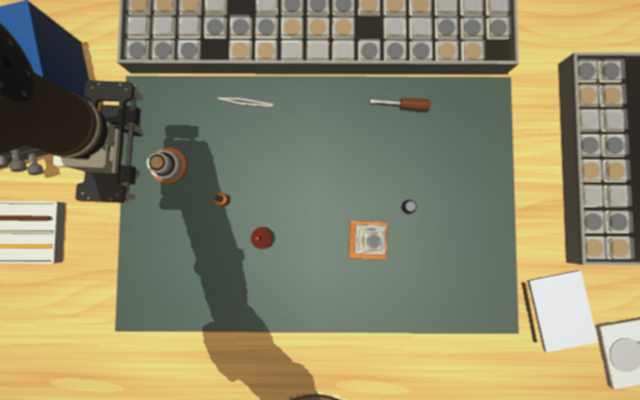

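Both stacks look right in the wrist, scene and top pictures. Offsets are 5 mm or less (the limit is 12 mm), the heights match, and the bystanders have not moved. The gripper is open and about 110 mm above the tins, so I hand in.

```bash
python3 -c "
from h import *
print(arm.sign_off()); print(sensors.observe()['clock'])"
```

```text
the job is handed in; nothing more can be done
None
the job is handed in; nothing more can be done
```

I stacked the three dial boxes (large, medium, small) on the square stand and the two tins (large, small) on the round stand, then handed the job in at about 30 s of the 122 s allowed. The hand-in reports no verdict.

**Boxes:** in the last pictures the boxes are 2–5 mm from the stand centre (limit 12 mm), and their sides are within 3° of the stand's (limit 15°). The tops measured 34, 57–58 and 82 mm; 34, 58 and 82 mm were expected.

**Tins:** they are about 1–4 mm off centre, with tops at 37–38 and 66 mm; 38 and 66 mm were expected.

**Bystanders:** the blower, loupe and oil bottle measured within about 2 mm of where they started and are upright.

**Checks that failed or disagreed:**
- The network missed the large tin once in the wrist picture, so I used its pixel position, which matched the top camera.
- In the last pictures the scene and top cameras differ by up to 4 mm on the boxes. Their readings for the large tin and round stand were up to about 12 mm off, because the small tin and its shadow partly hide them. For those two I relied on the wrist camera.

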